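# Get the spice pan out from behind the pickle jars

## Task

The little spice pan has been pushed in behind the three jars on the wooden display stand. Clear the three jars onto the steel tray first, then take the spice pan out and nest it in the middle of the large pan, flat on its bottom, with its handle fanned out to one side of the large pan's handle (an eighth to a quarter of a turn away). Then put every jar back upright on the very spot where it stood, without shoving the vinegar bottle or tipping any jar.

Things in the scene. Friction and masses are not known exactly. Their poses are not given: they have to be found in the camera images.
- jar_round: Straight round glass jar of pickles, 60 mm across, 130 mm high; its steel lid (top 15 mm) is as wide as the glass. 0.4 to 0.65 kg. Origin: centre of its underside, z up. Grip from above across lid and upper glass, any direction. It starts on the stand's lower board; that spot is where it must return.
- jar_square: Square glass jar of pickles, 58 x 58 mm, rounded corners, sides square to its x and y; the square glass is 106 mm high, a round steel lid 44 mm across above it makes 122 mm. 0.35 to 0.55 kg. Origin: centre of underside, z up. Grip from above across two flat sides, pads' middle about 28 mm below the lid's top. Starts on the stand's lower board; must return to that spot.
- jar_clip: Clip-top round glass jar of pickles, 62 mm across, 130 mm high: domed glass lid with a knob (top 17 mm), orange ring, wire clip standing out 8 mm at its +x and -x sides. Grip from above across its y axis, pads' middle about 30 mm below the top. 0.4 to 0.7 kg. Origin: centre of underside, z up. Starts on the stand's lower board; must return to that spot.
- spice_pan: Small open steel pan behind the jars: 66 mm across, 58 mm high, wall 2.5, bottom 3 mm. Flat dark handle, 14 mm wide, runs along its +x from 47 mm up the wall, rising to 67 mm up at 135 mm from the centre. 0.17 kg, loose. Origin: centre of underside, z up. Grip from above across the rim, 40 degrees or more off the handle's line, pads' middle about 13 mm below the rim.
- large_pan: Large shallow open steel pan on the table, left or right of the stand: 150 mm across, 40 mm high, wall 2.5 mm, bottom 3 mm (a pan nested in it stands 3 mm above its underside; 145 mm clear inside). Flat dark handle, 20 mm wide, runs along its +x, rising, to 225 mm from the centre and 60 mm up, roughly towards the robot. 0.6 kg, loose. Origin: centre of underside, z up.
- tray: Steel tray on the other side of the stand from the large pan, fixed: 300 mm along its x axis, 150 mm along its y; rim 20 mm high, 3 mm thick; floor 3 mm above the table. Origin: centre of its underside. The side area for the jars: all three stand upright on its floor, wholly inside the rim.
- stand: Fixed two-step wooden stand, 250 mm wide (y). Lower board from 145 mm before (-x) to 55 mm behind its origin, top 12 mm above the table: jars and spice pan stand on it, one jar on the robot's side of the pan, one on each side. Upper step from 55 to 177 mm along +x, 70 mm high; small jars fixed on it, tops 122 mm up, at 116 to 160 mm. Origin on the table, +x away from the robot.
- vinegar: A bystander: green glass bottle, 62 mm across, 215 mm high, standing behind and to the side of the stand. Must not be moved. Origin at the centre of its underside.

How it is judged:
On the way, in this order (a step that is already met when the one before it is completed fails the run):
1. all three jars stand upright inside the tray (x of jar_round in the frame of tray between -0.125 and 0.125 m and y of jar_round in the frame of tray between -0.052 and 0.052 m and z of each of jar_round, jar_square, jar_clip in the frame of tray below 0.012 m and angle between each of jar_round, jar_square, jar_clip's own z axis and vertical below 0.1 rad and x of jar_square in the frame of tray between -0.125 and 0.125 m and y of jar_square in the frame of tray between -0.052 and 0.052 m and x of jar_clip in the frame of tray between -0.125 and 0.125 m and y of jar_clip in the frame of tray between -0.052 and 0.052 m), for 0.2 s.
2. the spice pan stands flat in the middle of the large pan, its handle fanned to one side of the large pan's handle (horizontal distance between spice_pan and large_pan below 0.02 m and z of spice_pan in the frame of large_pan below 0.01 m and angle between each of spice_pan, large_pan's own z axis and vertical below 0.08 rad and angle between the x axis of spice_pan and the x axis of large_pan, either way round above 0.45 rad), for 0.2 s.
At the end, for the whole second after the job is handed in: The spice pan stands flat on the large pan's bottom, its centre within 20 mm of the large pan's centre, the handles' lines at least 26 degrees apart (as lines: neither over each other nor opposite); each jar stands upright within 15 mm of where it stood at the start; all at rest and released (all of step 2 and distance of each of jar_round, jar_square, jar_clip from where it was at the start of the episode below 0.015 m and angle between each of jar_round, jar_square, jar_clip's own z axis and vertical below 0.08 rad and linear speed of each of jar_round, jar_square, jar_clip, spice_pan, large_pan below 0.02 m/s); the robot touches nothing.
It fails at once if the vinegar bottle is moved more than 30 mm (distance of vinegar from where it was at the start of the episode above 0.03 m).
It fails at once if a jar is tipped more than about 25 degrees (angle between any of jar_round, jar_square, jar_clip's own z axis and vertical above 0.45 rad).
It also fails if it takes over 141 s, if anything falls off the work surface, if the arm or the gripper's body presses on something with over 40 N, if the wrist force passes 120 N, or if a joint passes its speed limit or range.

## Robot

A 6-joint arm with a two-finger parallel gripper is mounted at the origin on the work surface. World frame = base frame: x ahead of the robot, y to its left, z up, the work surface at z = 0. Lengths are in m, angles in rad, forces in N, time in s.
With the tool pointing down it reaches from about 0.35 to 1 m from the base axis. Payload 7.1 kg.
Tool frame: the origin (TCP) lies midway between the tips of the shut fingers; the grasp point (between the pads) lies 19 mm behind it; z points along the fingers, y is the line along which they close (so a half turn about z gives the same grasp; the last joint's range is limited). The gripper opens to 85 mm and grips with 20 to 120 N. Pads are 22 mm wide; open, the fingers measure 114 mm over their backs; the gripper's body (76 mm by 85 mm) begins 54 mm behind the grasp point. The pads swing forward as they close: fully open they stand 13 mm farther back than shut.
Start: joints at [-1.351, 0.423, 1.63, -0, 1.089, -0.019], TCP at [0.148, -0.607, 0.206] pointing down, gripper open.
Joint ranges: [-3, 3], [-0.9, 2.11], [0.09, 2.58], [-1.31, 4.45], [0.11, 2.69], [-2.54, 2.54]. Speed limits (rad/s): [2.39, 2.39, 3.01, 3.14, 3.14, 3.14].

## Interface

Orientations are given as a rotation vector (axis times angle).
In Python, from station import sensors, eyes, sign_off gives the robot as it stands.
- The arm moves only by the tool apply_moves, never from a script. Its argument "motion" is a list of rows, each an object with "delta_pos": the shift along the world's x, y, z in mm, a list of three; "dr": the turn, a rotation vector about the world's x, y, z in degrees, a list of three; "hand": the opening, from 0 (shut) to 1 (fully open). In form: [{"delta_pos": [x, y, z], "dr": [wx, wy, wz], "hand": hand}, ...]. A call has 1 to 10 rows; each row is the pose to reach, as a shift and turn from the pose commanded when the call began; what a row does not reach only later rows make up. A row lasts 1/8 s, in which the tool goes at most 62.5 mm and 10.7 degrees, less where a joint would pass 70% of its speed; a pose out of reach is approached as far as the arm can. A call with a gripper value outside its range is refused whole. The fingers move at their own pace and stop on an object; the grip force is fixed at half the most. Time passes only in rows, so rows that repeat a pose let the fingers close. It gives the time, the measured TCP pose, the force, the opening and the grip force at its end, in the units of the state.
- sensors.observe(): the state, without advancing time (a new reading comes with each control period).
- eyes.snapshot(name): name is "scene" or "top" or "wrist"; returns a dict with "image" (480x640x3 uint8, red, green, blue), "range_z" (480x640 float32, m along the optical axis (not along the pixel's ray), 0 where there is no reading), "intrinsics" (3x3 intrinsics, pixels), "k1" (the pictures are not rectified: a ray, as slopes to the right and down, at radius r is drawn at 1 + k1 r^2 times it, then the intrinsics apply), "pose" (4x4, takes a point from camera to world coordinates); the wrist camera has in their place "mount" (4x4, takes a point from camera to tool coordinates, whose origin is the TCP and whose axes are the flange's). Camera axes: x right, y down, z forward; pixel columns grow to the right and rows downward; lengths in m; the calibration is good to about 2 mm. A picture is of the moment at which its call begins: read the wrist's pose just before it.
- sign_off(): hands the job in; it is judged then, once.
Trained networks look in a picture, given as the dict that the camera call returned (one of the last four; its "shot" number tells which), for a name from the list of things; names that differ only in an ending like _2 or _b are one class to them, and where a whole thing is asked for, a point or a joint stands for the part that bears it (a point fixed in the world has none). Each returns a list of dicts, best first, with "score" (0 to 1); they miss things now and then, are a little off and sometimes report something else, mostly with a low value. They report only what shows in the picture. A call takes as long as a camera call.
- eyes.find_in(picture, query): "at" ([column, row] as shares, 0 to 1, of the picture: columns of its width, rows of its height, amid what is visible of it).
- eyes.silhouettes(picture, query): "region" (480x640 bool, what is visible of it) and "at" ([column, row] as shares, 0 to 1, of the picture: columns of its width, rows of its height, amid what is visible of it).
- eyes.place_of(picture, query): "at" ([column, row] as shares, 0 to 1, of the picture: columns of its width, rows of its height: a listed point, or the origin of a listed thing).
The state is a dict: "clock": time; "joint_positions": joint angles; "joint_velocities": joint speeds; "effort": joint torques, N m; "position": TCP position; "ee_rot": TCP orientation; "ft_force": force on the tool from outside, world axes, zero at the start; "ft_torque": the same for the moment, N m; "width": finger opening in m; "finger_force": force on a finger pad.
Only numpy, scipy, OpenCV 4.12 (cv2) and the standard library are available. Lean on these libraries where they do the work, as an engineer would, in place of code of your own. Each camera call takes 0.05 s, during which the arm holds its last target. There are 200 camera calls.

## Working session

There is one attempt and no reset: what is moved stays moved. The work goes in short steps, Python scripts to look and compute and a tool call to move; the robot and the scene stay as the last step left them, time stands still between calls to the robot, and variables do not carry over. Pictures are saved under pics/ and viewed, at most 14 in all, crops included, and the job is handed in when it is done.

Besides the shell and the picture viewer there is one more tool, called after "Call:" in YAML: its name, and indented under it one key for each argument. apply_moves: Moves the arm, as the interface text tells. Its arguments: {"type":"object","properties":{"motion":{"type":"array"}},"required":["motion"]}

```bash
mkdir -p pics; ls; cat > h.py <<'E'
import numpy as np, cv2, pickle
from station import sensors, eyes
from scipy.spatial.transform import Rotation as R
NAMES=["jar_round","jar_square","jar_clip","spice_pan","large_pan","tray","stand","vinegar"]
def T():
    s=sensors.observe(); M=np.eye(4); M[:3,:3]=R.from_rotvec(s["ee_rot"]).as_matrix(); M[:3,3]=s["position"]; return M
def shot(n):
    P=T() if n=="wrist" else None
    d=eyes.snapshot(n)
    d["W"]=P@d["mount"] if n=="wrist" else d["pose"]
    return d
def rays(d,uv):
    uv=np.atleast_2d(np.asarray(uv,float)); K=d["intrinsics"]
    xd=np.c_[(uv[:,0]-K[0,2])/K[0,0],(uv[:,1]-K[1,2])/K[1,1]]
    x=xd.copy()
    for _ in range(20): x=xd/(1+d["k1"]*(x**2).sum(1,keepdims=True))
    return np.c_[x,np.ones(len(x))]
def pts(d,uv):
    uv=np.atleast_2d(uv).astype(int); z=d["range_z"][uv[:,1],uv[:,0]]
    p=rays(d,uv)*z[:,None]
    return (p@d["W"][:3,:3].T+d["W"][:3,3]), z>0
def onz(d,uv,z):
    r=rays(d,uv)@d["W"][:3,:3].T; o=d["W"][:3,3]
    return o+r*((z-o[2])/r[:,2])[:,None]
def cloud(d,mask):
    v,u=np.nonzero(mask); p,ok=pts(d,np.c_[u,v]); return p[ok]
def circ(p):
    A=np.c_[2*p[:,:2],np.ones(len(p))]; s=np.linalg.lstsq(A,(p[:,:2]**2).sum(1),rcond=None)[0]
    return s[:2],np.sqrt(s[2]+s[0]**2+s[1]**2)
def save(d,n): cv2.imwrite(f"pics/{n}.png",d["image"][:,:,::-1])
E
cat > a.py <<'E'
from h import *
np.set_printoptions(precision=3,suppress=True)
print(sensors.observe())
for c in ["top","scene"]:
    d=shot(c); save(d,c+"0"); print(c,d["W"][:3,3],d["intrinsics"][0],d["k1"])
    for n in NAMES:
        r=eyes.silhouettes(d,n); o=eyes.place_of(d,n)
        for q in r[:1]:
            p=cloud(d,q["region"]); h=np.percentile(p[:,2],98); t=p[p[:,2]>h-.006]
            print(n,"sil",round(q["score"],2),len(p),"ztop",h.round(3),"topmid",((t.max(0)+t.min(0))/2),"ext",np.ptp(t,0),"all",p.min(0),p.max(0))
        for q in o[:1]:
            print("   origin",round(q["score"],2),np.array(q["at"])*[640,480],onz(d,np.array(q["at"])*[640,480],{"large_pan":0,"tray":0,"stand":0,"vinegar":0}.get(n,.012))[0])
E
python3 a.py
```

```text
pics
{'clock': 0.0, 'joint_positions': array([-1.351,  0.424,  1.631, -0.   ,  1.089, -0.019]), 'joint_velocities': array([ 0.001, -0.   , -0.002,  0.001,  0.   ,  0.001]), 'effort': array([ -0.001, -55.74 , -28.175,  -0.   ,   0.007,  -0.   ]), 'position': array([ 0.148, -0.607,  0.205]), 'ee_rot': array([-3.118, -0.374,  0.   ]), 'ft_force': array([ 0.426, -0.177, -0.069]), 'ft_torque': array([0.01 , 0.013, 0.036]), 'finger_force': 0.0, 'width': 0.08544537567970023}
top [ 0.53  -0.001  0.973] [554.289   0.    327.513] -0.05865426518384523
jar_round sil 0.97 1466 ztop 0.145 topmid [ 0.558 -0.089  0.143] ext [0.059 0.058 0.007] all [ 0.527 -0.138  0.008] [ 0.597 -0.059  0.146]
   origin 0.85 [375.424 270.624] [ 0.56  -0.09   0.012]
jar_square sil 0.61 1271 ztop 0.136 topmid [ 0.513 -0.015  0.134] ext [0.042 0.042 0.008] all [ 0.484 -0.048  0.011] [0.543 0.013 0.138]
   origin 0.77 [334.016 298.8  ] [ 0.51  -0.019  0.012]
jar_clip sil 0.86 1585 ztop 0.143 topmid [0.574 0.06  0.142] ext [0.05  0.047 0.009] all [0.534 0.028 0.008] [0.621 0.093 0.146]
   origin 0.67 [287.808 261.6  ] [0.
[... 1857 characters left out ...]
057] ext [0.068 0.035 0.013] all [ 0.276  0.246 -0.006] [0.595 0.439 0.064]
   origin 0.56 [366.976 128.496] [0.519 0.32  0.   ]
tray sil 0.87 10965 ztop 0.02 topmid [ 0.497 -0.329  0.019] ext [0.309 0.168 0.011] all [ 0.333 -0.414 -0.004] [ 0.652 -0.243  0.025]
   origin 0.75 [183.424 336.624] [ 0.504 -0.334 -0.   ]
stand sil 0.77 11894 ztop 0.123 topmid [ 0.637 -0.03   0.13 ] ext [0.217 0.209 0.027] all [ 0.42  -0.158 -0.006] [0.769 0.139 0.144]
   origin 0.56 [310.912 244.896] [ 0.594 -0.019  0.   ]
vinegar sil 0.72 1568 ztop 0.216 topmid [ 0.748 -0.25   0.214] ext [0.027 0.027 0.008] all [ 0.685 -0.282 -0.004] [ 0.78  -0.203  0.218]
   origin 0.77 [304.576 376.704] [ 0.751 -0.257  0.   ]
```

View pics/top0.png

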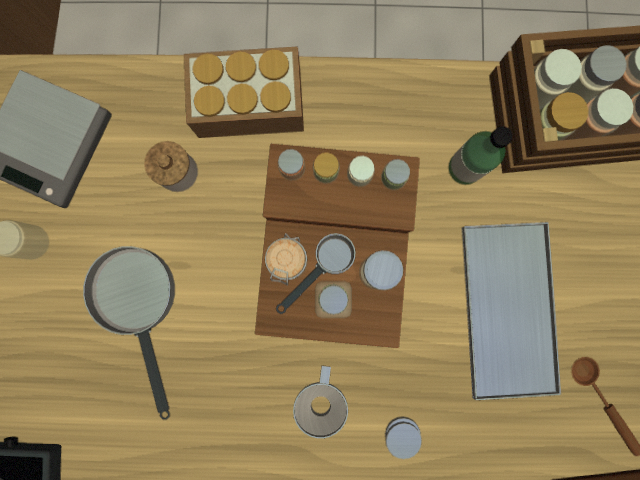

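View pics/scene0.png

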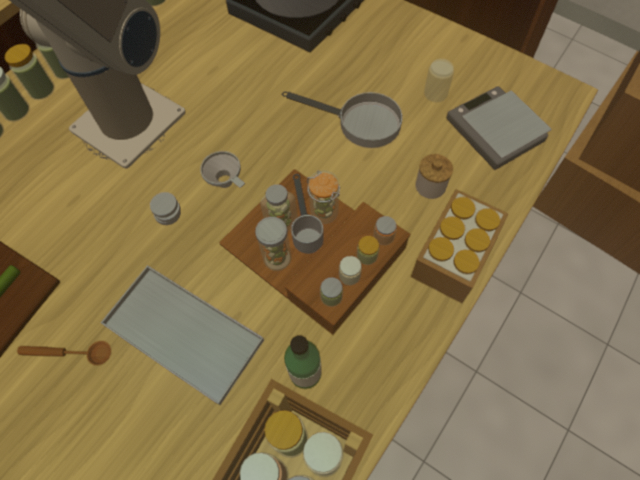

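The pictures agree with the numbers. The stand is rotated slightly, with the jars at px (383,270) round, (333,299) square and (286,259) clip. The spice pan is at (335,253) with its handle running down-left between the square and clip jars. Next I'll take a closer wrist view.

Call:
apply_moves:
  motion:
    - {"delta_pos":[0,0,60],"dr":[0,0,0],"hand":1}
    - {"delta_pos":[322,567,215],"dr":[0,0,0],"hand":1}
    - {"delta_pos":[322,567,215],"dr":[0,0,0],"hand":1}
    - {"delta_pos":[322,567,215],"dr":[0,0,0],"hand":1}
    - {"delta_pos":[322,567,215],"dr":[0,0,0],"hand":1}
    - {"delta_pos":[322,567,215],"dr":[0,0,0],"hand":1}
    - {"delta_pos":[322,567,215],"dr":[0,0,0],"hand":1}
    - {"delta_pos":[322,567,215],"dr":[0,0,0],"hand":1}
    - {"delta_pos":[322,567,215],"dr":[0,0,0],"hand":1}
    - {"delta_pos":[322,567,215],"dr":[0,0,0],"hand":1}

```text
clock: 2.95
position: [0.4187, -0.1295, 0.3967]
ee_rot: [3.119, 0.374, 0.002]
ft_force: [1.1, -0.8, -0.1]
width: 0.0854
finger_force: 0.0
```

Call:
apply_moves:
  motion:
    - {"delta_pos":[52,90,25],"dr":[0,0,0],"hand":1}
    - {"delta_pos":[52,90,25],"dr":[0,0,0],"hand":1}
    - {"delta_pos":[52,90,25],"dr":[0,0,0],"hand":1}
    - {"delta_pos":[52,90,25],"dr":[0,0,0],"hand":1}

```text
clock: 3.45
position: [0.4697, -0.0416, 0.4205]
ee_rot: [3.119, 0.375, -0.001]
ft_force: [-0.2, 0.3, -0.9]
width: 0.0856
finger_force: 0.0
```

```bash
cat > b.py <<'E'
from h import *
np.set_printoptions(precision=4,suppress=True)
d=shot("wrist"); save(d,"wrist0"); print(sensors.observe()["position"],d["mount"][:3,3])
print(T()[:3,:3])
for n,z in [("jar_round",.127),("jar_square",.12),("jar_clip",.127),("spice_pan",.06)]:
    for q in eyes.silhouettes(d,n)[:1]:
        p=cloud(d,q["region"]); t=p[p[:,2]>z+.004]
        print(n,round(q["score"],2),len(p),"med",np.median(t,0),"mid",(t.max(0)+t.min(0))/2,np.ptp(t,0),cv2.minEnclosingCircle((t[:,:2]).astype(np.float32)))
        if n=="jar_square":
            s=p[(p[:,2]>.095)]; print("rect",cv2.minAreaRect(s[:,:2].astype(np.float32)))
        if n=="spice_pan":
            w=p[(p[:,2]>.055)]; c=np.array([.591,-.021])
            far=w[np.hypot(*(w[:,:2]-c).T)>.05]; v=np.linalg.svd(far-far.mean(0))[2][0]; print("handle",far.mean(0),v, np.degrees(np.arctan2(v[1],v[0])), far.min(0),far.max(0))
            r=w[(w[:,2]>.065)&(np.hypot(*(w[:,:2]-c).T)<.037)]; print("rim",circ(r),len(r))
d=shot("top")
p=cloud(d,np.ones((480,640),bool))
s=p[(p[:,2]>.062)&(p[:,2]<.078)&(p[:,0]>.62)&(p[:,0]<.78)&(abs(p[:,1]+.02)<.15)]; print("step rect",cv2.minAreaRect(s[:,:2].astype(np.float32)))
for n in ["tray","large_pan"]:
    q=eyes.silhouettes(d,n)[0]; p=cloud(d,q["region"])
    if n=="tray": print(cv2.minAreaRect(p[p[:,2]>.012][:,:2].astype(np.float32)))
    else:
        c=np.array([.52,.332])
        for _ in range(3):
            r=np.hypot(*(p[:,:2]-c).T); rim=p[(r<.082)&(p[:,2]>.034)]; c,R_=circ(rim)
        print("rim",c,R_,len(rim)); f=p[(r>.1)]; m=np.median(f[f[:,2]>.035],0); f=f[f[:,2]>.035]; v=f.mean(0)[:2]-c; print("hdl",np.degrees(np.arctan2(v[1],v[0])),f.min(0),f.max(0))
E
python3 b.py
```

```text
[ 0.4694 -0.042   0.4204] [ 0.0706 -0.0003 -0.1683]
[[ 0.9718  0.236  -0.0009]
 [ 0.236  -0.9718 -0.0002]
 [-0.0009  0.     -1.    ]]
jar_round 0.74 1862 med [ 0.5583 -0.0878  0.1425] mid [ 0.5578 -0.0885  0.139 ] [0.0591 0.0596 0.0139] ((0.5581211447715759, -0.08860421925783157), 0.030342064797878265)
jar_square 0.78 1590 med [ 0.5124 -0.0137  0.1341] mid [ 0.5126 -0.014   0.1322] [0.042  0.043  0.0102] ((0.511745035648346, -0.013989265076816082), 0.02220143750309944)
rect ((0.5124191641807556, -0.013810580596327782), (0.05712967738509178, 0.057524070143699646), 0.8039007186889648)
jar_clip 0.58 2338 med [0.5741 0.0587 0.1385] mid [0.5755 0.0601 0.1378] [0.064  0.0613 0.0136] ((0.5752770304679871, 0.05963420867919922), 0.03252939507365227)
spice_pan 0.66 2287 med [0.54   0.0268 0.0702] mid [0.554  0.0136 0.0719] [0.132  0.1252 0.0158] ((0.5493729114532471, 0.01700843870639801), 0.08268117159605026)
handle [0.5234 0.0421 0.0718] [-0.7252  0.6668  0.1713] 137.40225025216645 [0.488  0.0097 0.0626] [0.5591 0.0761 0.0798]
rim (array([ 0.5868, -0.0171]), np.float64(0.031309518379294646)) 219
step rect ((0.6966678500175476, -0.026567503809928894), (0.2510778307914734, 0.1235424131155014), 85.65052795410156)
((0.5384625196456909, -0.23331396281719208), (0.20245957374572754, 0.3327220678329468), 3.7158203125)
rim [0.5192 0.3328] 0.07364264955054775 613
hdl -158.71203167425745 [0.3107 0.2472 0.0351] [0.4278 0.3043 0.0639]
```

View pics/wrist0.png

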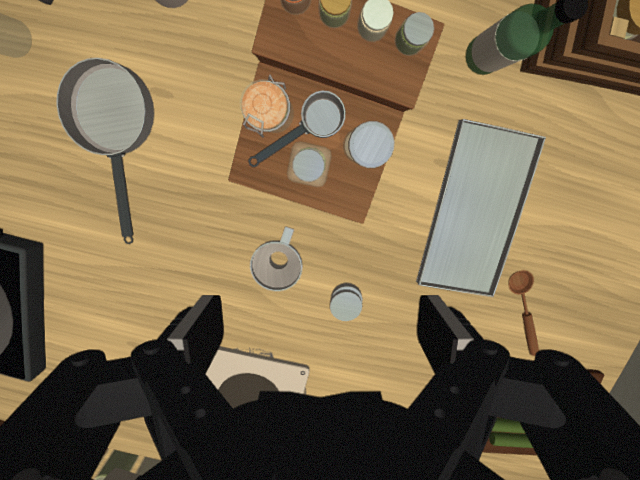

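```bash
python3 -c "
import cv2
a=cv2.imread('pics/wrist0.png')[70:200,225:405]; cv2.imwrite('pics/crop0.png',cv2.resize(a,None,fx=4,fy=4,interpolation=cv2.INTER_CUBIC))"
```

```text
(no output)
```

View pics/crop0.png

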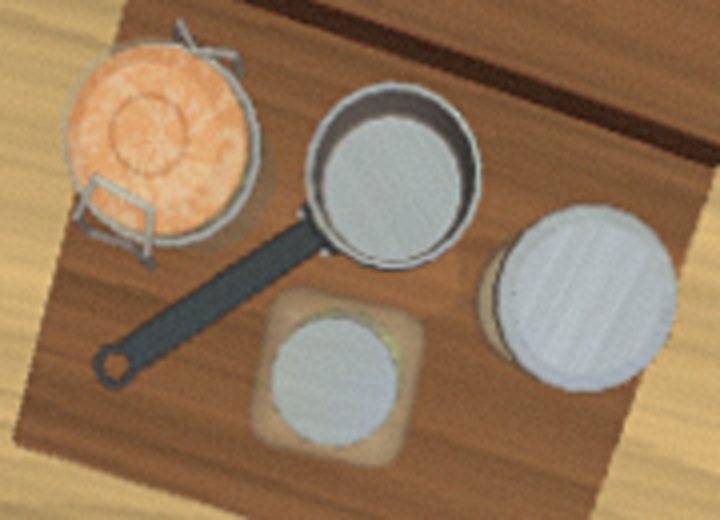

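Call:
apply_moves:
  motion:
    - {"delta_pos":[43,27,-200],"dr":[0,0,-11],"hand":0.86}
    - {"delta_pos":[43,27,-200],"dr":[0,0,-11],"hand":0.86}
    - {"delta_pos":[43,27,-200],"dr":[0,0,-11],"hand":0.86}
    - {"delta_pos":[43,27,-200],"dr":[0,0,-11],"hand":0.86}
    - {"delta_pos":[43,27,-220],"dr":[0,0,-11],"hand":0.86}
    - {"delta_pos":[43,27,-250],"dr":[0,0,-11],"hand":0.86}
    - {"delta_pos":[43,27,-250],"dr":[0,0,-11],"hand":0.86}

```text
clock: 4.72
position: [0.5114, -0.0145, 0.169]
ee_rot: [-3.14, -0.073, 0.007]
ft_force: [-0.6, 0.3, -0.8]
width: 0.0734
finger_force: 0.0
```

```bash
cat > w.py <<'E'
import sys
from h import *
np.set_printoptions(precision=4,suppress=True)
s=sensors.observe(); M=T(); print(s["position"],"yaw y",np.degrees(np.arctan2(M[1,1],M[0,1]))%180, s["width"], s["ft_force"])
if len(sys.argv)>1: d=shot(sys.argv[1]); save(d,sys.argv[2])
E
python3 w.py wrist wrist1
```

```text
[ 0.5114 -0.0145  0.169 ] yaw y 92.66111171978919 0.07338882728662795 [-0.6211  0.342  -0.8426]
```

View pics/wrist1.png

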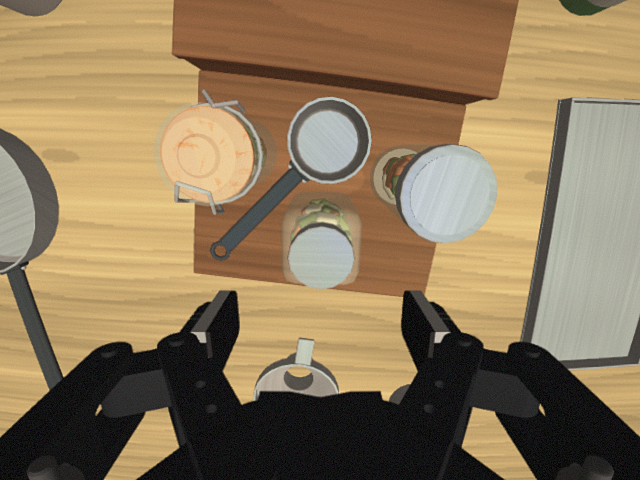

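The square jar (lid at px (321,258)) is centred between the fingers and its sides line up with the image, so I can descend.

Call:
apply_moves:
  motion:
    - {"delta_pos":[0,0,-30],"dr":[0,0,0],"hand":0.86}
    - {"delta_pos":[0,0,-60],"dr":[0,0,0],"hand":0.86}
    - {"delta_pos":[0,0,-86],"dr":[0,0,0],"hand":0.86}
    - {"delta_pos":[0,0,-86],"dr":[0,0,0],"hand":0.86}
    - {"delta_pos":[0,0,-86],"dr":[0,0,0],"hand":0.4}
    - {"delta_pos":[0,0,-86],"dr":[0,0,0],"hand":0.4}
    - {"delta_pos":[0,0,-86],"dr":[0,0,0],"hand":0.4}
    - {"delta_pos":[0,0,-86],"dr":[0,0,0],"hand":0.4}
    - {"delta_pos":[0,0,-86],"dr":[0,0,0],"hand":0.4}

```text
clock: 5.9
position: [0.5146, -0.0147, 0.0872]
ee_rot: [3.14, 0.073, 0.005]
ft_force: [-2.2, -1.2, 5.8]
width: 0.0543
finger_force: 61.6
```

Call:
apply_moves:
  motion:
    - {"delta_pos":[0,0,40],"dr":[0,0,0],"hand":0.4}
    - {"delta_pos":[0,0,100],"dr":[0,0,0],"hand":0.4}
    - {"delta_pos":[0,0,155],"dr":[0,0,0],"hand":0.4}
    - {"delta_pos":[0,0,155],"dr":[0,0,0],"hand":0.4}
    - {"delta_pos":[0,0,155],"dr":[0,0,0],"hand":0.4}

```text
clock: 6.52
position: [0.5123, -0.0143, 0.2397]
ee_rot: [-3.141, -0.074, 0.001]
ft_force: [0.3, -0.5, -5.2]
width: 0.0535
finger_force: 63.9
```

Call:
apply_moves:
  motion:
    - {"delta_pos":[-18,-55,0],"dr":[0,0,0],"hand":0.4}
    - {"delta_pos":[-36,-110,0],"dr":[0,0,0],"hand":0.4}
    - {"delta_pos":[-54,-165,0],"dr":[0,0,0],"hand":0.4}
    - {"delta_pos":[-72,-220,0],"dr":[0,0,0],"hand":0.4}
    - {"delta_pos":[-90,-275,0],"dr":[0,0,0],"hand":0.4}
    - {"delta_pos":[-104,-320,-20],"dr":[0,0,0],"hand":0.4}
    - {"delta_pos":[-104,-320,-70],"dr":[0,0,0],"hand":0.4}
    - {"delta_pos":[-104,-320,-120],"dr":[0,0,0],"hand":0.4}
    - {"delta_pos":[-104,-320,-150],"dr":[0,0,0],"hand":0.4}
    - {"delta_pos":[-104,-320,-150],"dr":[0,0,0],"hand":0.4}

```text
clock: 7.78
position: [0.4061, -0.3319, 0.086]
ee_rot: [-3.134, -0.073, 0.011]
ft_force: [0.7, -0.5, -4.4]
width: 0.053
finger_force: 65.2
```

Call:
apply_moves:
  motion:
    - {"delta_pos":[0,0,-5],"dr":[0,0,0],"hand":0.4}
    - {"delta_pos":[0,0,-10],"dr":[0,0,0],"hand":0.4}
    - {"delta_pos":[0,0,-11],"dr":[0,0,0],"hand":0.4}
    - {"delta_pos":[0,0,-11],"dr":[0,0,0],"hand":0.4}

```text
clock: 8.28
position: [0.4093, -0.3346, 0.0793]
ee_rot: [3.14, 0.074, 0.001]
ft_force: [-0.4, 0.4, -4.7]
width: 0.0535
finger_force: 65.4
```

Call:
apply_moves:
  motion:
    - {"delta_pos":[0,0,-2],"dr":[0,0,0],"hand":0.4}
    - {"delta_pos":[0,0,-3],"dr":[0,0,0],"hand":0.4}
    - {"delta_pos":[0,0,-3],"dr":[0,0,0],"hand":0.4}

```text
clock: 8.65
position: [0.4102, -0.3352, 0.0782]
ee_rot: [3.139, 0.073, 0.004]
ft_force: [-3.1, 2.4, 16.6]
width: 0.0536
finger_force: 74.8
```

Call:
apply_moves:
  motion:
    - {"delta_pos":[0,0,2],"dr":[0,0,0],"hand":0.4}
    - {"delta_pos":[0,0,2],"dr":[0,0,0],"hand":0.9}
    - {"delta_pos":[0,0,2],"dr":[0,0,0],"hand":0.9}
    - {"delta_pos":[0,0,2],"dr":[0,0,0],"hand":0.9}
    - {"delta_pos":[0,0,30],"dr":[0,0,0],"hand":0.9}
    - {"delta_pos":[0,0,80],"dr":[0,0,0],"hand":0.9}
    - {"delta_pos":[0,0,120],"dr":[0,0,0],"hand":0.9}

```text
clock: 9.52
position: [0.4093, -0.3345, 0.1974]
ee_rot: [3.14, 0.074, 0.001]
ft_force: [-0.6, 0.1, -0.0]
width: 0.0768
finger_force: 0.0
```

Call:
apply_moves:
  motion:
    - {"delta_pos":[30,50,0],"dr":[0,0,0],"hand":0.9}
    - {"delta_pos":[60,100,0],"dr":[0,0,0],"hand":0.9}
    - {"delta_pos":[90,150,0],"dr":[0,0,0],"hand":0.9}
    - {"delta_pos":[120,200,0],"dr":[0,0,0],"hand":0.9}
    - {"delta_pos":[149,244,0],"dr":[0,0,0],"hand":0.9}
    - {"delta_pos":[149,244,0],"dr":[0,0,0],"hand":0.9}
    - {"delta_pos":[149,244,0],"dr":[0,0,0],"hand":0.9}

```text
clock: 10.4
position: [0.5577, -0.0903, 0.1955]
ee_rot: [3.141, 0.075, -0.001]
ft_force: [1.8, 0.4, 0.5]
width: 0.0766
finger_force: 0.0
```

```bash
python3 w.py wrist wrist2
```

```text
[ 0.5577 -0.0903  0.1955] yaw y 92.73343618991476 0.07659964519581652 [1.8272 0.3591 0.5098]
```

View pics/wrist2.png

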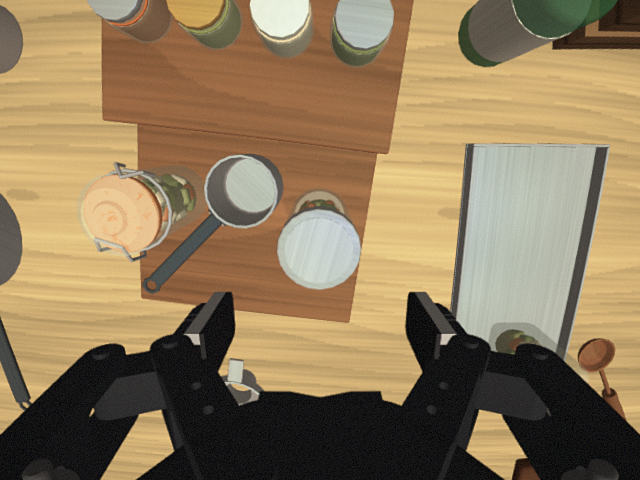

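The round lid (319,247) is centred between the fingers, and the square jar stands in the tray near (516,345). Next I'll descend and grip.

Call:
apply_moves:
  motion:
    - {"delta_pos":[0,0,-40],"dr":[0,0,0],"hand":0.9}
    - {"delta_pos":[0,0,-80],"dr":[0,0,0],"hand":0.9}
    - {"delta_pos":[0,0,-98],"dr":[0,0,0],"hand":0.9}
    - {"delta_pos":[0,0,-98],"dr":[0,0,0],"hand":0.9}
    - {"delta_pos":[0,0,-98],"dr":[0,0,0],"hand":0.4}
    - {"delta_pos":[0,0,-98],"dr":[0,0,0],"hand":0.4}
    - {"delta_pos":[0,0,-98],"dr":[0,0,0],"hand":0.4}
    - {"delta_pos":[0,0,-98],"dr":[0,0,0],"hand":0.4}

```text
clock: 11.45
position: [0.5594, -0.0907, 0.0998]
ee_rot: [3.14, 0.074, 0.005]
ft_force: [-0.9, 1.0, 7.4]
width: 0.058
finger_force: 64.9
```

Call:
apply_moves:
  motion:
    - {"delta_pos":[0,0,0],"dr":[0,0,0],"hand":0.4}
    - {"delta_pos":[0,0,15],"dr":[0,0,0],"hand":0.4}
    - {"delta_pos":[0,0,40],"dr":[0,0,0],"hand":0.4}
    - {"delta_pos":[0,0,50],"dr":[0,0,0],"hand":0.4}
    - {"delta_pos":[0,0,50],"dr":[0,0,0],"hand":0.4}

```text
clock: 12.08
position: [0.5584, -0.0904, 0.1486]
ee_rot: [3.14, 0.074, 0.002]
ft_force: [0.2, -0.2, -5.9]
width: 0.0577
finger_force: 66.6
```

Call:
apply_moves:
  motion:
    - {"delta_pos":[6,-50,0],"dr":[0,0,0],"hand":0.4}
    - {"delta_pos":[12,-100,0],"dr":[0,0,0],"hand":0.4}
    - {"delta_pos":[18,-150,0],"dr":[0,0,0],"hand":0.4}
    - {"delta_pos":[24,-200,0],"dr":[0,0,0],"hand":0.4}
    - {"delta_pos":[28,-231,0],"dr":[0,0,0],"hand":0.4}
    - {"delta_pos":[28,-231,-30],"dr":[0,0,0],"hand":0.4}
    - {"delta_pos":[28,-231,-48],"dr":[0,0,0],"hand":0.4}
    - {"delta_pos":[28,-231,-54],"dr":[0,0,0],"hand":0.4}
    - {"delta_pos":[28,-231,-57],"dr":[0,0,0],"hand":0.4}
    - {"delta_pos":[28,-231,-57],"dr":[0,0,0],"hand":0.4}

```text
clock: 13.32
position: [0.5869, -0.3213, 0.0916]
ee_rot: [3.14, 0.075, 0.002]
ft_force: [0.9, 0.0, -6.3]
width: 0.0574
finger_force: 67.2
```

Call:
apply_moves:
  motion:
    - {"delta_pos":[0,0,-1],"dr":[0,0,0],"hand":0.4}
    - {"delta_pos":[0,0,-1],"dr":[0,0,0],"hand":0.4}

```text
clock: 13.58
position: [0.5869, -0.3217, 0.0909]
ee_rot: [3.14, 0.074, 0.003]
ft_force: [-1.1, 1.2, 1.1]
width: 0.0575
finger_force: 67.9
```

Call:
apply_moves:
  motion:
    - {"delta_pos":[0,0,0],"dr":[0,0,0],"hand":0.9}
    - {"delta_pos":[0,0,0],"dr":[0,0,0],"hand":0.9}
    - {"delta_pos":[0,0,0],"dr":[0,0,0],"hand":0.9}
    - {"delta_pos":[0,0,30],"dr":[0,0,0],"hand":0.9}
    - {"delta_pos":[0,0,80],"dr":[0,0,0],"hand":0.9}
    - {"delta_pos":[0,0,115],"dr":[0,0,0],"hand":0.9}

```text
clock: 14.32
position: [0.5866, -0.3218, 0.2071]
ee_rot: [3.14, 0.073, 0.003]
ft_force: [0.9, -0.2, 0.2]
width: 0.077
finger_force: 0.0
```

Call:
apply_moves:
  motion:
    - {"delta_pos":[-12,380,10],"dr":[0,0,-15.5],"hand":0.95}
    - {"delta_pos":[-12,380,10],"dr":[0,0,-15.5],"hand":0.95}
    - {"delta_pos":[-12,380,10],"dr":[0,0,-15.5],"hand":0.95}
    - {"delta_pos":[-12,380,10],"dr":[0,0,-15.5],"hand":0.95}
    - {"delta_pos":[-12,380,10],"dr":[0,0,-15.5],"hand":0.95}
    - {"delta_pos":[-12,380,10],"dr":[0,0,-15.5],"hand":0.95}
    - {"delta_pos":[-12,380,10],"dr":[0,0,-15.5],"hand":0.95}
    - {"delta_pos":[-12,380,10],"dr":[0,0,-15.5],"hand":0.95}
    - {"delta_pos":[-12,380,10],"dr":[0,0,-15.5],"hand":0.95}

```text
clock: 15.45
position: [0.5742, 0.0573, 0.2147]
ee_rot: [3.121, -0.353, -0.0]
ft_force: [0.6, 0.3, 0.3]
width: 0.0809
finger_force: 0.0
```

```bash
python3 w.py wrist wrist3
```

```text
[0.5742 0.0573 0.2147] yaw y 77.10563522501505 0.08090577769476968 [0.5518 0.2863 0.2818]
```

View pics/wrist3.png

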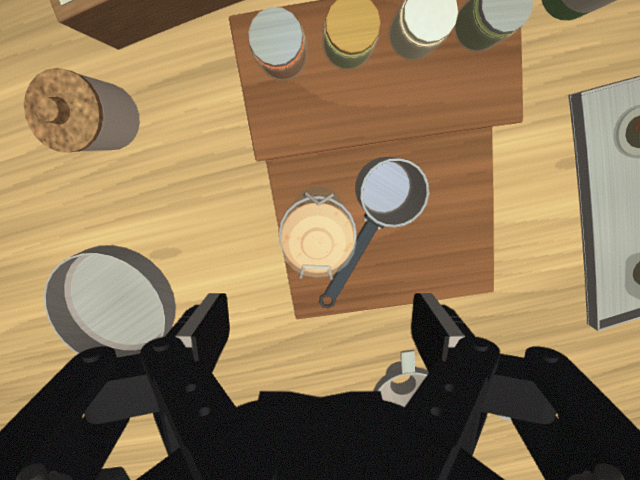

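The clip jar is centred at about (318,237), with its wires fore and aft at (320,198) and (316,270), so the fingers will close across its y axis. Descending now.

Call:
apply_moves:
  motion:
    - {"delta_pos":[0,1,-40],"dr":[0,0,0],"hand":0.95}
    - {"delta_pos":[0,1,-80],"dr":[0,0,0],"hand":0.95}
    - {"delta_pos":[0,1,-110],"dr":[0,0,0],"hand":0.95}
    - {"delta_pos":[0,1,-124],"dr":[0,0,0],"hand":0.95}
    - {"delta_pos":[0,1,-124],"dr":[0,0,0],"hand":0.95}
    - {"delta_pos":[0,1,-124],"dr":[0,0,0],"hand":0.4}
    - {"delta_pos":[0,1,-124],"dr":[0,0,0],"hand":0.4}
    - {"delta_pos":[0,1,-124],"dr":[0,0,0],"hand":0.4}
    - {"delta_pos":[0,1,-124],"dr":[0,0,0],"hand":0.4}
    - {"delta_pos":[0,1,-124],"dr":[0,0,0],"hand":0.4}

```text
clock: 16.75
position: [0.5753, 0.0595, 0.0931]
ee_rot: [-3.122, 0.35, -0.005]
ft_force: [-2.0, -1.1, 6.8]
width: 0.0587
finger_force: 62.9
```

Call:
apply_moves:
  motion:
    - {"delta_pos":[0,0,30],"dr":[0,0,0],"hand":0.4}
    - {"delta_pos":[0,0,80],"dr":[0,0,0],"hand":0.4}
    - {"delta_pos":[0,0,90],"dr":[0,0,0],"hand":0.4}
    - {"delta_pos":[0,0,90],"dr":[0,0,0],"hand":0.4}
    - {"delta_pos":[0,0,90],"dr":[0,0,0],"hand":0.4}

```text
clock: 17.38
position: [0.5726, 0.0595, 0.179]
ee_rot: [3.121, -0.351, -0.005]
ft_force: [-0.0, -0.2, -6.2]
width: 0.0586
finger_force: 68.0
```

Call:
apply_moves:
  motion:
    - {"delta_pos":[-8,-50,5],"dr":[0,0,0],"hand":0.4}
    - {"delta_pos":[-18,-100,5],"dr":[0,0,4],"hand":0.4}
    - {"delta_pos":[-28,-150,5],"dr":[0,0,8],"hand":0.4}
    - {"delta_pos":[-38,-200,5],"dr":[0,0,12],"hand":0.4}
    - {"delta_pos":[-48,-250,5],"dr":[0,0,16],"hand":0.4}
    - {"delta_pos":[-58,-300,5],"dr":[0,0,16],"hand":0.4}
    - {"delta_pos":[-68,-350,5],"dr":[0,0,16],"hand":0.4}
    - {"delta_pos":[-76,-387,0],"dr":[0,0,16],"hand":0.4}
    - {"delta_pos":[-76,-387,0],"dr":[0,0,16],"hand":0.4}

```text
clock: 18.5
position: [0.4962, -0.3293, 0.1784]
ee_rot: [-3.139, -0.082, 0.005]
ft_force: [-0.1, 0.4, -5.7]
width: 0.0585
finger_force: 68.6
```

Call:
apply_moves:
  motion:
    - {"delta_pos":[0,0,-30],"dr":[0,0,0],"hand":0.4}
    - {"delta_pos":[0,0,-60],"dr":[0,0,0],"hand":0.4}
    - {"delta_pos":[0,0,-85],"dr":[0,0,0],"hand":0.4}
    - {"delta_pos":[0,0,-92],"dr":[0,0,0],"hand":0.4}
    - {"delta_pos":[0,0,-94],"dr":[0,0,0],"hand":0.4}
    - {"delta_pos":[0,0,-94],"dr":[0,0,0],"hand":0.4}

```text
clock: 19.25
position: [0.4987, -0.3275, 0.0875]
ee_rot: [3.14, 0.088, 0.001]
ft_force: [1.0, -0.6, -6.0]
width: 0.0581
finger_force: 68.6
```

Call:
apply_moves:
  motion:
    - {"delta_pos":[0,0,-2],"dr":[0,0,0],"hand":0.4}
    - {"delta_pos":[0,0,-3],"dr":[0,0,0],"hand":0.4}
    - {"delta_pos":[0,0,-3],"dr":[0,0,0],"hand":0.4}
    - {"delta_pos":[0,0,-3],"dr":[0,0,0],"hand":0.4}

```text
clock: 19.75
position: [0.4983, -0.3276, 0.0843]
ee_rot: [3.14, 0.087, 0.001]
ft_force: [-0.9, 0.5, -1.0]
width: 0.0583
finger_force: 68.9
```

Call:
apply_moves:
  motion:
    - {"delta_pos":[0,0,-0.5],"dr":[0,0,0],"hand":0.95}
    - {"delta_pos":[0,0,-0.5],"dr":[0,0,0],"hand":0.95}
    - {"delta_pos":[0,0,-0.5],"dr":[0,0,0],"hand":0.95}
    - {"delta_pos":[0,0,30],"dr":[0,0,0],"hand":0.95}
    - {"delta_pos":[0,0,80],"dr":[0,0,0],"hand":0.95}
    - {"delta_pos":[0,0,130],"dr":[0,0,0],"hand":0.95}
    - {"delta_pos":[20,62,150],"dr":[0,0,0],"hand":0.95}

```text
clock: 20.62
position: [0.5179, -0.2735, 0.236]
ee_rot: [3.137, 0.08, 0.009]
ft_force: [1.3, 1.2, -1.4]
width: 0.0812
finger_force: 0.0
```

Call:
apply_moves:
  motion:
    - {"delta_pos":[30,246,0],"dr":[0,0,-5],"hand":0.95}
    - {"delta_pos":[30,246,0],"dr":[0,0,-5],"hand":0.95}
    - {"delta_pos":[30,246,0],"dr":[0,0,-5],"hand":0.95}
    - {"delta_pos":[30,246,0],"dr":[0,0,-5],"hand":0.95}
    - {"delta_pos":[30,246,0],"dr":[0,0,-5],"hand":0.95}
    - {"delta_pos":[30,246,0],"dr":[0,0,-5],"hand":0.95}
    - {"delta_pos":[30,246,0],"dr":[0,0,-5],"hand":0.95}

```text
clock: 21.5
position: [0.5464, -0.0257, 0.2321]
ee_rot: [3.141, -0.052, -0.0]
ft_force: [-0.1, -0.2, -0.3]
width: 0.0812
finger_force: 0.0
```

```bash
cat > c.py <<'E'
from h import *
np.set_printoptions(precision=4,suppress=True)
d=shot("wrist"); save(d,"wrist4"); M=T(); print(M[:3,3],np.degrees(np.arctan2(M[1,1],M[0,1]))%180)
q=eyes.silhouettes(d,"spice_pan")[0]; p=cloud(d,q["region"])
w=p[(p[:,2]>.055)]; c=np.array([.589,-.018])
far=w[np.hypot(*(w[:,:2]-c).T)>.05]; v=far.mean(0)[:2]-c; print("handle",np.degrees(np.arctan2(v[1],v[0])))
r=w[(w[:,2]>.066)&(np.hypot(*(w[:,:2]-c).T)<.038)]; print(cv2.minEnclosingCircle(r[:,:2].astype(np.float32)),circ(r))
m=q["region"].astype(np.uint8)
for c in ["top"]:
    d=shot(c); save(d,"top1")
    q=eyes.silhouettes(d,"spice_pan")[0]; p=cloud(d,q["region"]); w=p[p[:,2]>.066]; cc=np.array([.589,-.018]); r=w[np.hypot(*(w[:,:2]-cc).T)<.038]; print(c,cv2.minEnclosingCircle(r[:,:2].astype(np.float32)),circ(r),np.array(eyes.place_of(d,"spice_pan")[0]["at"])*[640,480])
    for n in ["jar_round","jar_square","jar_clip"]:
        q=eyes.silhouettes(d,n)[0]; p=cloud(d,q["region"]); h=np.percentile(p[:,2],97); t=p[p[:,2]>h-.006]; print(n,h,(t.max(0)+t.min(0))/2)
E
python3 c.py
```

```text
[ 0.5463 -0.0258  0.2321] 88.07139103163406
handle 137.01939040229144
((0.5866996645927429, -0.015861740335822105), 0.03367089480161667) (array([ 0.587 , -0.0169]), np.float64(0.03116458752336653))Traceback (most recent call last):
  File "c.py", line 11, in <module>
    q=eyes.silhouettes(d,"spice_pan")[0]; p=cloud(d,q["region"]); w=p[p[:,2]>.066]; cc=np.array([.589,-.018]); r=w[np.hypot(*(w[:,:2]-cc).T)<.038]; print(c,cv2.minEnclosingCircle(r[:,:2].astype(np.float32)),circ(r),np.array(eyes.place_of(d,"spice_pan")[0]["at"])*[640,480])
      ~~~~~~~~~~~~~~~~~~~~~~~~~~~~~~~^^^
IndexError: list index out of range
```

View pics/wrist4.png

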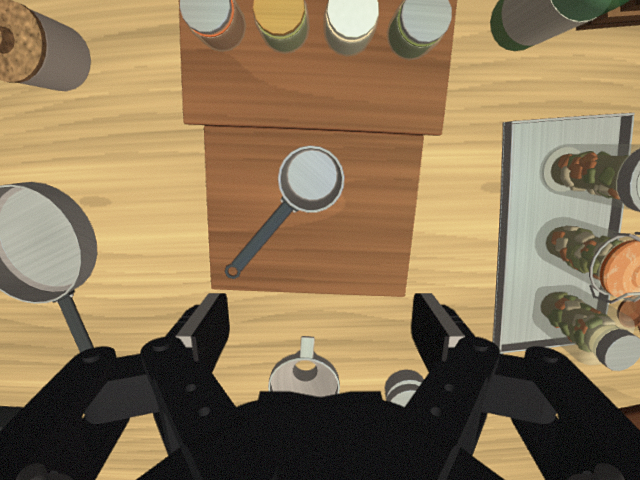

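The board is clear apart from the spice pan at (311,179), and the jars stand in the tray. Now I'll grasp the spice pan.

Call:
apply_moves:
  motion:
    - {"delta_pos":[20,5,-50],"dr":[0,0,0],"hand":1}
    - {"delta_pos":[41,9,-100],"dr":[0,0,0],"hand":1}
    - {"delta_pos":[41,9,-120],"dr":[0,0,0],"hand":1}
    - {"delta_pos":[41,9,-120],"dr":[0,0,0],"hand":1}
    - {"delta_pos":[41,9,-145],"dr":[0,0,0],"hand":1}
    - {"delta_pos":[41,9,-175],"dr":[0,0,0],"hand":1}
    - {"delta_pos":[41,9,-197],"dr":[0,0,0],"hand":1}
    - {"delta_pos":[41,9,-197],"dr":[0,0,0],"hand":1}
    - {"delta_pos":[41,9,-197],"dr":[0,0,0],"hand":1}

```text
clock: 22.82
position: [0.5886, -0.0158, 0.0367]
ee_rot: [3.141, -0.05, 0.004]
ft_force: [-0.7, -0.1, 1.0]
width: 0.0854
finger_force: 0.0
```

Call:
apply_moves:
  motion:
    - {"delta_pos":[0,0,0],"dr":[0,0,0],"hand":0.4}
    - {"delta_pos":[0,0,0],"dr":[0,0,0],"hand":0.4}
    - {"delta_pos":[0,0,0],"dr":[0,0,0],"hand":0.4}
    - {"delta_pos":[0,0,0],"dr":[0,0,0],"hand":0.4}
    - {"delta_pos":[0,0,0],"dr":[0,0,0],"hand":0.4}

```text
clock: 23.45
position: [0.5873, -0.0154, 0.0351]
ee_rot: [-3.141, 0.05, 0.0]
ft_force: [-0.6, 1.8, 0.6]
width: 0.0341
finger_force: 0.6
```

```bash
python3 w.py wrist wrist5; python3 w.py scene scene1; python3 -c "
import cv2,numpy as np
a=cv2.imread('pics/wrist5.png'); b=cv2.imread('pics/scene1.png')[160:320,220:430]
b=cv2.resize(b,None,fx=2,fy=2); a=cv2.resize(a[:,160:480],(213,320)); cv2.imwrite('pics/c5.png',np.hstack([a,b]))"
```

```text
[ 0.5873 -0.0154  0.0351] yaw y 88.18315908497284 0.03412609845513191 [-0.6017  1.8351  0.5612]
[ 0.5872 -0.0154  0.035 ] yaw y 88.18537379350195 0.0342804832803099 [0.5012 1.8613 0.7554]
```

View pics/c5.png

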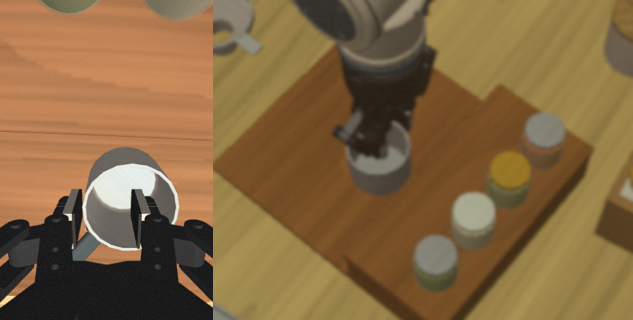

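The −y finger ended up inside the spice pan and the other outside, so the pan has shifted towards −y. I'll lift clear and measure again.

Call:
apply_moves:
  motion:
    - {"delta_pos":[0,0,20],"dr":[0,0,0],"hand":0.4}
    - {"delta_pos":[0,0,60],"dr":[0,0,0],"hand":0.4}
    - {"delta_pos":[-20,0,110],"dr":[0,0,0],"hand":0.6}
    - {"delta_pos":[-40,-10,160],"dr":[0,0,0],"hand":1}
    - {"delta_pos":[-40,-10,190],"dr":[0,0,0],"hand":1}
    - {"delta_pos":[-40,-10,190],"dr":[0,0,0],"hand":1}
    - {"delta_pos":[-40,-10,190],"dr":[0,0,0],"hand":1}

```text
clock: 24.42
position: [0.5469, -0.0255, 0.2251]
ee_rot: [3.141, -0.05, -0.001]
ft_force: [0.5, -0.5, -0.2]
width: 0.0855
finger_force: 0.0
```

```bash
cat > c.py <<'E'
from h import *
import sys
np.set_printoptions(precision=4,suppress=True)
tag=sys.argv[1]
d=shot("wrist"); save(d,tag); M=T(); print(M[:3,3],np.degrees(np.arctan2(M[1,1],M[0,1]))%180)
c=onz(d,np.array(eyes.place_of(d,"spice_pan")[0]["at"])*[640,480],.012)[0,:2]; print("net",c)
q=eyes.silhouettes(d,"spice_pan")[0]; p=cloud(d,q["region"]); w=p[p[:,2]>.055]
for _ in range(4):
    r=w[(w[:,2]>.064)&(np.hypot(*(w[:,:2]-c).T)<.04)]; c,R_=circ(r)
print("rim",c,R_,r[:,2].mean(),len(r),cv2.minEnclosingCircle(r[:,:2].astype(np.float32)))
pl=np.linalg.lstsq(np.c_[r[:,:2]-c,np.ones(len(r))],r[:,2],rcond=None)[0]; print("tilt",pl)
far=w[np.hypot(*(w[:,:2]-c).T)>.05]; v=far.mean(0)[:2]-c; print("handle",np.degrees(np.arctan2(v[1],v[0])))
# independent of depth: mask ellipse on the z=.07 plane
v,u=np.nonzero(q["region"]); P=onz(d,np.c_[u,v],.07)[:,:2]; b=P[np.hypot(*(P-c).T)<.05]; print("mask@.07",b.min(0),b.max(0))
E
python3 c.py wrist6
```

```text
[ 0.5467 -0.0255  0.2244] 88.18574657786785
net [ 0.588  -0.0312]
rim [ 0.5845 -0.0301] 0.031311312608402066 0.06906221744944116 618 ((0.5825876593589783, -0.027441782876849174), 0.03618980944156647)
tilt [ 0.0303 -0.0095  0.0692]
handle 135.35289917129188
mask@.07 [ 0.5454 -0.0631] [0.6163 0.0095]
```

View pics/wrist6.png

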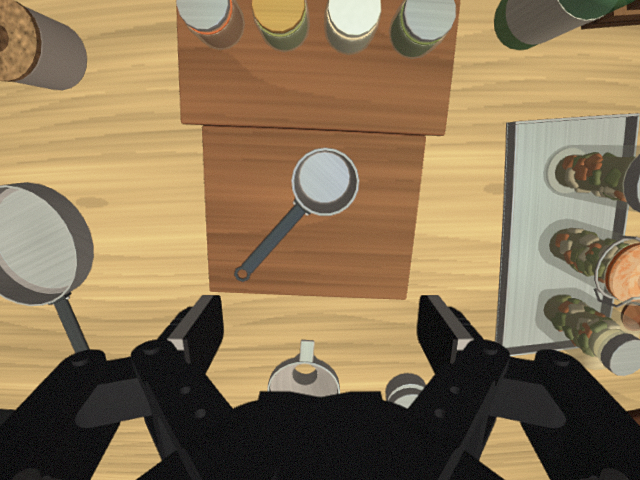

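The pan now stands upright at about (.586, −.030), at px (325,181). I'll retry at its new centre and close in stages.

Call:
apply_moves:
  motion:
    - {"delta_pos":[20,-3,-50],"dr":[0,0,0],"hand":1}
    - {"delta_pos":[39,-5,-100],"dr":[0,0,0],"hand":1}
    - {"delta_pos":[39,-5,-120],"dr":[0,0,0],"hand":1}
    - {"delta_pos":[39,-5,-120],"dr":[0,0,0],"hand":1}
    - {"delta_pos":[39,-5,-145],"dr":[0,0,0],"hand":1}
    - {"delta_pos":[39,-5,-170],"dr":[0,0,0],"hand":1}
    - {"delta_pos":[39,-5,-189],"dr":[0,0,0],"hand":1}
    - {"delta_pos":[39,-5,-189],"dr":[0,0,0],"hand":1}
    - {"delta_pos":[39,-5,-189],"dr":[0,0,0],"hand":1}

```text
clock: 25.7
position: [0.5872, -0.0306, 0.037]
ee_rot: [3.141, -0.05, 0.002]
ft_force: [0.3, 0.0, 0.3]
width: 0.0854
finger_force: 0.0
```

```bash
cat > cc.py <<'E'
import sys
from h import *
a=shot("wrist"); b=shot("scene"); t=shot("top"); print(T()[:3,3])
i=[cv2.resize(a["image"][200:480,160:480],(366,320)),cv2.resize(b["image"][190:290,270:360],(288,320))]
cv2.imwrite(f"pics/{sys.argv[1]}.png",np.hstack(i)[:,:,::-1])
E
python3 cc.py c7
```

```text
[ 0.58717006 -0.03056338  0.03714164]
```

View pics/c7.png

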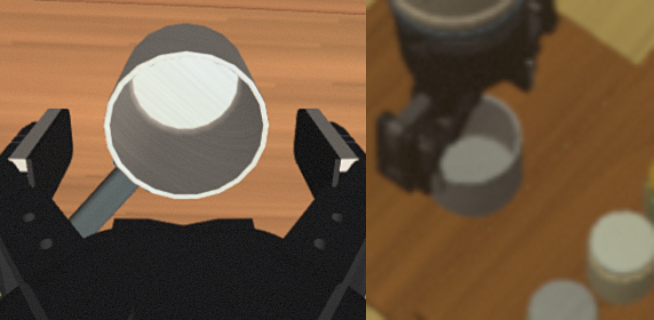

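Both fingers are outside the rim (rim centre (187,125) in the crop, pads near columns 50 and 318). I'll close in stages.

Call:
apply_moves:
  motion:
    - {"delta_pos":[0,0,0],"dr":[0,0,0],"hand":0.85}
    - {"delta_pos":[0,0,0],"dr":[0,0,0],"hand":0.78}
    - {"delta_pos":[0,0,0],"dr":[0,0,0],"hand":0.74}
    - {"delta_pos":[0,0,0],"dr":[0,0,0],"hand":0.72}
    - {"delta_pos":[0,0,0],"dr":[0,0,0],"hand":0.72}

```text
clock: 26.48
position: [0.5868, -0.0307, 0.0375]
ee_rot: [3.141, -0.049, 0.001]
ft_force: [-2.3, -1.4, 12.6]
width: 0.0619
finger_force: 36.4
```

Call:
apply_moves:
  motion:
    - {"delta_pos":[0,0,5],"dr":[0,0,0],"hand":0.72}
    - {"delta_pos":[0,0,15],"dr":[0,0,0],"hand":0.72}
    - {"delta_pos":[0,0,30],"dr":[0,0,0],"hand":0.72}
    - {"delta_pos":[0,0,50],"dr":[0,0,0],"hand":0.72}
    - {"delta_pos":[0,0,50],"dr":[0,0,0],"hand":0.72}

```text
clock: 27.1
position: [0.5881, -0.0306, 0.0883]
ee_rot: [3.141, -0.05, 0.006]
ft_force: [0.2, -0.2, -0.5]
width: 0.0617
finger_force: 0.0
```

```bash
python3 cc.py c8
```

```text
[ 0.58616568 -0.03048042  0.08593332]
```

View pics/c8.png

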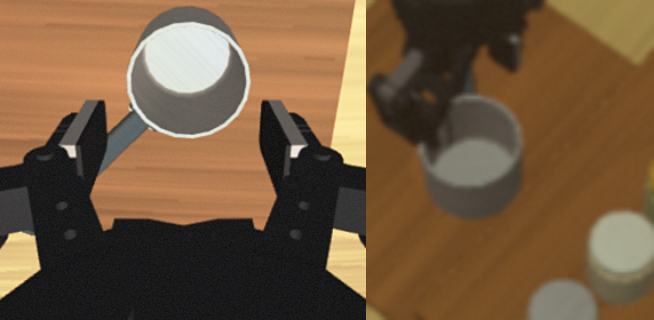

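The pan stayed on the board, so the pads slipped off the rim. I'll measure where the pads really are in the tool frame from the wrist depth.

```bash
cat > f.py <<'E'
from h import *
np.set_printoptions(precision=4,suppress=True)
d=shot("wrist"); M=T(); p=cloud(d,np.ones((480,640),bool))
t=(p-M[:3,3])@M[:3,:3]
for s in (1,-1):
    f=t[(s*t[:,1]>.02)&(s*t[:,1]<.06)&(abs(t[:,0])<.03)&(t[:,2]>-.06)&(t[:,2]<.02)]
    print(s,len(f),"zmax",np.percentile(f[:,2],[50,90,99]))
    for z in np.arange(-.05,.015,.006):
        g=f[(f[:,2]>z)&(f[:,2]<z+.006)]
        if len(g): print(round(z,3),len(g),"x",g[:,0].min(),g[:,0].max(),"y",g[:,1].min(),g[:,1].max())
b=p[(p[:,2]>.055)&(p[:,2]<.075)&(abs(p[:,0]-.586)<.045)&(abs(p[:,1]+.03)<.045)]
c=np.array([.586,-.03]); b=b[(b[:,2]>.064)&(np.hypot(*(b[:,:2]-c).T)<.038)]; print("rim",circ(b),len(b),np.median(b[:,2]),np.percentile(b[:,2],99)); print(p[(abs(p[:,0]-.52)<.03)&(abs(p[:,1]+.06)<.03)].mean(0))
E
python3 f.py
```

```text
1 2031 zmax [-0.0445  0.0161  0.0193]
-0.05 342 x -0.010127007068932664 0.012708444583756954 y 0.0298055100675865 0.04365237778021185
-0.044 310 x -0.010387644979334539 0.012825681909266239 y 0.02985501844310066 0.04357848996539593
-0.038 170 x -0.009397786194688527 0.012541819046675323 y 0.029827069413443468 0.041628259431935266
-0.032 6 x -0.0006053224630533815 0.007917839054843287 y 0.030054072758496753 0.030298001503990937
0.01 280 x -0.025613501333522495 0.02748892353609916 y 0.020052227725911462 0.03459935968714234
-1 1959 zmax [-0.045   0.016   0.0196]
-0.05 363 x -0.010343353499603669 0.012607008301123752 y -0.045665200200454226 -0.030920180592824028
-0.044 293 x -0.010718016007047105 0.012635198546455883 y -0.044769334545996964 -0.030871248204920043
-0.038 174 x -0.009846571705065246 0.012566856139168118 y -0.04274572740336191 -0.030871396006400112
-0.032 4 x -0.0005711583109564986 0.008544035825277237 y -0.03139127632521833 -0.031220765592179657
0.01 241 x -0.02314622772728766 0.024502743955476882 y -0.030487689009231624 -0.020046293865910125
rim (array([ 0.5868, -0.0321]), np.float64(0.03148446283749079)) 2022 0.06951264616051687 0.07129624419396087
[ 0.5131 -0.061   0.0122]
```

The fingertips are about 15 mm higher than assumed: visible tips sit about 33 mm behind the TCP, so they were level with the rim. I'll go 15 mm lower.

Call:
apply_moves:
  motion:
    - {"delta_pos":[1,-1,0],"dr":[0,0,0],"hand":1}
    - {"delta_pos":[1,-1,0],"dr":[0,0,0],"hand":1}
    - {"delta_pos":[1,-1,0],"dr":[0,0,0],"hand":1}
    - {"delta_pos":[1,-1,-25],"dr":[0,0,0],"hand":1}
    - {"delta_pos":[1,-1,-50],"dr":[0,0,0],"hand":1}
    - {"delta_pos":[1,-1,-65],"dr":[0,0,0],"hand":1}
    - {"delta_pos":[1,-1,-65],"dr":[0,0,0],"hand":1}
    - {"delta_pos":[1,-1,-65],"dr":[0,0,0],"hand":0.8}
    - {"delta_pos":[1,-1,-65],"dr":[0,0,0],"hand":0.76}
    - {"delta_pos":[1,-1,-65],"dr":[0,0,0],"hand":0.73}

```text
clock: 28.55
position: [0.5883, -0.0316, 0.0227]
ee_rot: [3.141, -0.05, 0.003]
ft_force: [-3.0, 0.4, 8.7]
width: 0.064
finger_force: 64.2
```

Call:
apply_moves:
  motion:
    - {"delta_pos":[0,0,0],"dr":[0,0,0],"hand":0.6}
    - {"delta_pos":[0,0,0],"dr":[0,0,0],"hand":0.6}
    - {"delta_pos":[0,0,0],"dr":[0,0,0],"hand":0.6}

```text
clock: 28.92
position: [0.5883, -0.0316, 0.0228]
ee_rot: [3.141, -0.05, 0.003]
ft_force: [-2.8, -0.7, 8.1]
width: 0.0637
finger_force: 64.2
```

Call:
apply_moves:
  motion:
    - {"delta_pos":[0,0,15],"dr":[0,0,0],"hand":0.6}
    - {"delta_pos":[0,0,50],"dr":[0,0,0],"hand":0.6}
    - {"delta_pos":[0,0,80],"dr":[0,0,0],"hand":0.6}
    - {"delta_pos":[0,0,80],"dr":[0,0,0],"hand":0.6}

```text
clock: 29.42
position: [0.5896, -0.0316, 0.1043]
ee_rot: [3.141, -0.05, 0.009]
ft_force: [0.8, -0.1, -2.0]
width: 0.0637
finger_force: 66.7
```

Call:
apply_moves:
  motion:
    - {"delta_pos":[-9,45,0],"dr":[0,0,0],"hand":0.6}
    - {"delta_pos":[-18,90,0],"dr":[0,0,0],"hand":0.6}
    - {"delta_pos":[-27,140,0],"dr":[0,0,0],"hand":0.6}
    - {"delta_pos":[-36,190,0],"dr":[0,0,0],"hand":0.6}
    - {"delta_pos":[-45,240,0],"dr":[0,0,0],"hand":0.6}
    - {"delta_pos":[-54,290,0],"dr":[0,0,0],"hand":0.6}
    - {"delta_pos":[-63,340,0],"dr":[0,0,0],"hand":0.6}
    - {"delta_pos":[-68,364,0],"dr":[0,0,0],"hand":0.6}
    - {"delta_pos":[-68,364,0],"dr":[0,0,0],"hand":0.6}

```text
clock: 30.55
position: [0.5183, 0.3339, 0.1002]
ee_rot: [3.141, -0.045, -0.002]
ft_force: [-0.4, 0.5, -1.7]
width: 0.0636
finger_force: 66.8
```

```bash
cat > g.py <<'E'
from h import *
np.set_printoptions(precision=4,suppress=True)
d=shot("wrist"); save(d,"wrist9"); M=T(); p=cloud(d,np.ones((480,640),bool)); t=M[:3,3]; print(t)
def fit(lo,hi,c,r0,r1):
    c=np.array(c)
    for _ in range(5):
        b=p[(p[:,2]>lo)&(p[:,2]<hi)]; r=np.hypot(*(b[:,:2]-c).T); b=b[(r>r0)&(r<r1)]; c,R_=circ(b)
    return c,R_,len(b),np.median(b[:,2])
print("large",fit(.035,.046,[.519,.333],.068,.08))
zr=t[2]+.047
print("spice",fit(zr-.006,zr+.007,t[:2],.026,.037))
d=shot("scene"); save(d,"scene9")
E
python3 g.py
```

```text
[0.5185 0.3326 0.1002]
large (array([0.5203, 0.3342]), np.float64(0.07286502695538358), 1958, np.float64(0.03978256739023611))
spice (array([0.5178, 0.3345]), np.float64(0.03165391915416407), 5225, np.float64(0.1468506842020581))
```

View pics/wrist9.png

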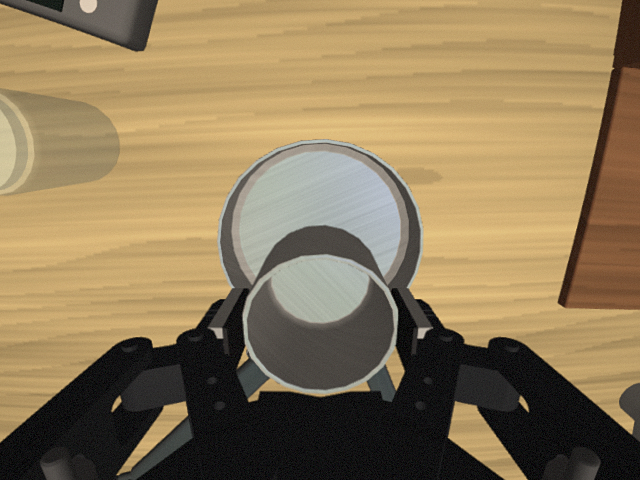

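The spice pan is held over the large pan and the rim centres agree within 3 mm. The two handles diverge, at (240,375) and (380,380), so I can lower it.

Call:
apply_moves:
  motion:
    - {"delta_pos":[2,0,-30],"dr":[0,0,0],"hand":0.6}
    - {"delta_pos":[2,0,-60],"dr":[0,0,0],"hand":0.6}
    - {"delta_pos":[2,0,-75],"dr":[0,0,0],"hand":0.6}
    - {"delta_pos":[2,0,-82],"dr":[0,0,0],"hand":0.6}
    - {"delta_pos":[2,0,-85],"dr":[0,0,0],"hand":0.6}
    - {"delta_pos":[2,0,-85],"dr":[0,0,0],"hand":0.6}

```text
clock: 31.4
position: [0.5219, 0.3327, 0.0168]
ee_rot: [-3.141, 0.05, -0.001]
ft_force: [0.8, -0.5, -1.6]
width: 0.0637
finger_force: 66.8
```

Call:
apply_moves:
  motion:
    - {"delta_pos":[0,0,-1],"dr":[0,0,0],"hand":0.6}
    - {"delta_pos":[0,0,-2],"dr":[0,0,0],"hand":0.6}
    - {"delta_pos":[0,0,-2],"dr":[0,0,0],"hand":0.6}

```text
clock: 31.78
position: [0.5215, 0.3326, 0.0143]
ee_rot: [-3.141, 0.05, -0.0]
ft_force: [-0.2, 0.3, -1.8]
width: 0.0635
finger_force: 66.8
```

Call:
apply_moves:
  motion:
    - {"delta_pos":[0,0,-1],"dr":[0,0,0],"hand":0.6}
    - {"delta_pos":[0,0,-1],"dr":[0,0,0],"hand":0.6}

```text
clock: 32.02
position: [0.5215, 0.3327, 0.0138]
ee_rot: [-3.141, 0.05, -0.0]
ft_force: [-1.1, -0.8, 5.2]
width: 0.0638
finger_force: 67.5
```

Call:
apply_moves:
  motion:
    - {"delta_pos":[0,0,0],"dr":[0,0,0],"hand":0.95}
    - {"delta_pos":[0,0,0],"dr":[0,0,0],"hand":0.95}
    - {"delta_pos":[0,0,0],"dr":[0,0,0],"hand":0.95}
    - {"delta_pos":[0,0,20],"dr":[0,0,0],"hand":0.95}
    - {"delta_pos":[0,0,60],"dr":[0,0,0],"hand":0.95}
    - {"delta_pos":[0,0,110],"dr":[0,0,0],"hand":0.95}
    - {"delta_pos":[0,0,160],"dr":[0,0,0],"hand":0.95}
    - {"delta_pos":[0,0,200],"dr":[0,0,0],"hand":0.95}

```text
clock: 33.02
position: [0.5219, 0.3327, 0.217]
ee_rot: [-3.139, 0.05, -0.004]
ft_force: [0.1, -0.5, 0.1]
width: 0.0812
finger_force: 0.0
```

```bash
cat > k.py <<'E'
from h import *
np.set_printoptions(precision=4,suppress=True)
d=shot("wrist"); p=cloud(d,np.ones((480,640),bool)); t=T()[:3,3]; print(t)
def fit(lo,hi,c,r0,r1):
    c=np.array(c)
    for _ in range(5):
        b=p[(p[:,2]>lo)&(p[:,2]<hi)]; r=np.hypot(*(b[:,:2]-c).T); b=b[(r>r0)&(r<r1)]; c,R_=circ(b)
    pl=np.linalg.lstsq(np.c_[b[:,:2]-c,np.ones(len(b))],b[:,2],rcond=None)[0]
    return c,R_,len(b),pl
print("large",fit(.034,.046,[.52,.333],.068,.08)); print("spice",fit(.054,.068,[.52,.333],.026,.037))
f=p[(p[:,2]>.045)&(p[:,2]<.08)]; r=np.hypot(*(f[:,:2]-[.52,.333]).T); f=f[(r>.05)&(r<.11)]
a=np.degrees(np.arctan2(f[:,1]-.333,f[:,0]-.52))%360; print("handle angles",np.histogram(a,np.arange(90,271,15)))
d=shot("top"); save(d,"top9")
for n in ["jar_round","jar_square","jar_clip"]:
    for q in eyes.silhouettes(d,n)[:1]:
        p=cloud(d,q["region"]); h=np.percentile(p[:,2],97); t=p[p[:,2]>h-.006]; print(n,q["score"],h,(t.max(0)+t.min(0))/2,np.ptp(t,0))
E
python3 k.py
```

```text
[0.5243 0.3343 0.2225]
large (array([0.5201, 0.3345]), np.float64(0.07284953268357255), 1329, array([0.0109, 0.0001, 0.039 ]))
spice (array([0.5205, 0.3342]), np.float64(0.03157185433706633), 685, array([ 0.0229, -0.0112,  0.0599]))
handle angles (array([  0,   0, 724,  40,   0,   0,   0,   0,   0,   0,   0,   0]), array([ 90, 105, 120, 135, 150, 165, 180, 195, 210, 225, 240, 255, 270]))
jar_round 0.91 0.13546680104552886 [ 0.5855 -0.3199  0.1337] [0.0574 0.0592 0.0084]
jar_square 0.59 0.12618878491238603 [ 0.4076 -0.3352  0.1245] [0.0442 0.0433 0.0085]
jar_clip 0.79 0.13332171884117827 [ 0.4972 -0.3268  0.1317] [0.0518 0.0532 0.0087]
```

The spice pan is nested: centres within 1 mm, flat, handle at about 135° against 201°. Now the jars go back, starting with the clip jar.

Call:
apply_moves:
  motion:
    - {"delta_pos":[-24,-660,-20],"dr":[0,0,5],"hand":0.95}
    - {"delta_pos":[-24,-660,-20],"dr":[0,0,5],"hand":0.95}
    - {"delta_pos":[-24,-660,-20],"dr":[0,0,5],"hand":0.95}
    - {"delta_pos":[-24,-660,-20],"dr":[0,0,5],"hand":0.95}
    - {"delta_pos":[-24,-660,-20],"dr":[0,0,5],"hand":0.95}
    - {"delta_pos":[-24,-660,-20],"dr":[0,0,5],"hand":0.95}
    - {"delta_pos":[-24,-660,-20],"dr":[0,0,5],"hand":0.95}
    - {"delta_pos":[-24,-660,-20],"dr":[0,0,5],"hand":0.95}
    - {"delta_pos":[-24,-660,-20],"dr":[0,0,5],"hand":0.95}
    - {"delta_pos":[-24,-660,-20],"dr":[0,0,5],"hand":0.95}

```text
clock: 34.52
position: [0.4974, -0.2933, 0.1927]
ee_rot: [-3.139, -0.087, 0.004]
ft_force: [1.1, 0.3, -0.2]
width: 0.081
finger_force: 0.0
```

Call:
apply_moves:
  motion:
    - {"delta_pos":[0,0,0],"dr":[0,0,0],"hand":0.95}

```text
clock: 34.65
position: [0.4973, -0.2953, 0.1925]
ee_rot: [-3.14, -0.079, 0.003]
ft_force: [-0.5, 0.2, -1.0]
width: 0.0812
finger_force: 0.0
```

Call:
apply_moves:
  motion:
    - {"delta_pos":[0.5,-32,0],"dr":[0,0,0],"hand":0.95}
    - {"delta_pos":[0.5,-32,0],"dr":[0,0,0],"hand":0.95}
    - {"delta_pos":[0.5,-32,-35],"dr":[0,0,0],"hand":0.95}
    - {"delta_pos":[0.5,-32,-75],"dr":[0,0,0],"hand":0.95}
    - {"delta_pos":[0.5,-32,-100],"dr":[0,0,0],"hand":0.95}
    - {"delta_pos":[0.5,-32,-112],"dr":[0,0,0],"hand":0.95}
    - {"delta_pos":[0.5,-32,-112],"dr":[0,0,0],"hand":0.95}
    - {"delta_pos":[0.5,-32,-112],"dr":[0,0,0],"hand":0.4}
    - {"delta_pos":[0.5,-32,-112],"dr":[0,0,0],"hand":0.4}
    - {"delta_pos":[0.5,-32,-112],"dr":[0,0,0],"hand":0.4}

```text
clock: 35.9
position: [0.5005, -0.3245, 0.0844]
ee_rot: [3.139, 0.087, 0.004]
ft_force: [0.5, 1.2, 5.4]
width: 0.0589
finger_force: 62.8
```

Call:
apply_moves:
  motion:
    - {"delta_pos":[0,0,0],"dr":[0,0,0],"hand":0.4}
    - {"delta_pos":[0,0,0],"dr":[0,0,0],"hand":0.4}

```text
clock: 36.15
position: [0.5004, -0.3245, 0.0844]
ee_rot: [3.139, 0.087, 0.004]
ft_force: [0.1, 0.1, 6.0]
width: 0.0584
finger_force: 62.8
```

Call:
apply_moves:
  motion:
    - {"delta_pos":[0,0,20],"dr":[0,0,0],"hand":0.4}
    - {"delta_pos":[0,0,60],"dr":[0,0,0],"hand":0.4}
    - {"delta_pos":[0,0,70],"dr":[0,0,0],"hand":0.4}
    - {"delta_pos":[0,0,70],"dr":[0,0,0],"hand":0.4}

```text
clock: 36.65
position: [0.4993, -0.3238, 0.1525]
ee_rot: [3.14, 0.087, 0.001]
ft_force: [-0.2, 0.1, -5.6]
width: 0.0584
finger_force: 67.0
```

Call:
apply_moves:
  motion:
    - {"delta_pos":[0,50,5],"dr":[0,0,0],"hand":0.4}
    - {"delta_pos":[10,100,5],"dr":[0,0,-4],"hand":0.4}
    - {"delta_pos":[20,150,5],"dr":[0,0,-8],"hand":0.4}
    - {"delta_pos":[32,200,5],"dr":[0,0,-12],"hand":0.4}
    - {"delta_pos":[44,250,5],"dr":[0,0,-16],"hand":0.4}
    - {"delta_pos":[56,300,5],"dr":[0,0,-16],"hand":0.4}
    - {"delta_pos":[68,350,5],"dr":[0,0,-16],"hand":0.4}
    - {"delta_pos":[78,382,0],"dr":[0,0,-16],"hand":0.4}
    - {"delta_pos":[78,382,0],"dr":[0,0,-16],"hand":0.4}
    - {"delta_pos":[78,382,0],"dr":[0,0,-16],"hand":0.4}

```text
clock: 37.9
position: [0.576, 0.0578, 0.1507]
ee_rot: [3.121, -0.35, -0.004]
ft_force: [-0.2, -0.9, -5.4]
width: 0.0587
finger_force: 67.8
```

Call:
apply_moves:
  motion:
    - {"delta_pos":[0,0,-30],"dr":[0,0,0],"hand":0.4}
    - {"delta_pos":[0,0,-50],"dr":[0,0,0],"hand":0.4}
    - {"delta_pos":[0,0,-56],"dr":[0,0,0],"hand":0.4}
    - {"delta_pos":[0,0,-56],"dr":[0,0,0],"hand":0.4}
    - {"delta_pos":[0,0,-56],"dr":[0,0,0],"hand":0.4}

```text
clock: 38.52
position: [0.5779, 0.0579, 0.0971]
ee_rot: [-3.122, 0.351, -0.002]
ft_force: [0.4, 0.3, -5.4]
width: 0.0584
finger_force: 67.9
```

Call:
apply_moves:
  motion:
    - {"delta_pos":[0,0,-2],"dr":[0,0,0],"hand":0.4}
    - {"delta_pos":[0,0,-3],"dr":[0,0,0],"hand":0.4}
    - {"delta_pos":[0,0,-4],"dr":[0,0,0],"hand":0.4}
    - {"delta_pos":[0,0,-4],"dr":[0,0,0],"hand":0.4}

```text
clock: 39.02
position: [0.5782, 0.0581, 0.0935]
ee_rot: [-3.122, 0.35, -0.003]
ft_force: [-2.1, -1.6, 6.2]
width: 0.0583
finger_force: 68.8
```

Call:
apply_moves:
  motion:
    - {"delta_pos":[0,0,1],"dr":[0,0,0],"hand":0.95}
    - {"delta_pos":[0,0,1],"dr":[0,0,0],"hand":0.95}
    - {"delta_pos":[0,0,1],"dr":[0,0,0],"hand":0.95}
    - {"delta_pos":[0,0,30],"dr":[0,0,0],"hand":0.95}
    - {"delta_pos":[0,0,80],"dr":[0,0,0],"hand":0.95}
    - {"delta_pos":[0,0,120],"dr":[0,0,0],"hand":0.95}

```text
clock: 39.78
position: [0.5775, 0.0583, 0.2139]
ee_rot: [-3.122, 0.351, -0.001]
ft_force: [0.7, 0.4, 0.8]
width: 0.0808
finger_force: 0.0
```

Call:
apply_moves:
  motion:
    - {"delta_pos":[8,-379,0],"dr":[0,0,15.5],"hand":0.95}
    - {"delta_pos":[8,-379,0],"dr":[0,0,15.5],"hand":0.95}
    - {"delta_pos":[8,-379,0],"dr":[0,0,15.5],"hand":0.95}
    - {"delta_pos":[8,-379,0],"dr":[0,0,15.5],"hand":0.95}
    - {"delta_pos":[8,-379,0],"dr":[0,0,15.5],"hand":0.95}
    - {"delta_pos":[8,-379,0],"dr":[0,0,15.5],"hand":0.95}
    - {"delta_pos":[8,-379,0],"dr":[0,0,15.5],"hand":0.95}
    - {"delta_pos":[8,-379,0],"dr":[0,0,15.5],"hand":0.95}
    - {"delta_pos":[8,-379,0],"dr":[0,0,15.5],"hand":0.95}

```text
clock: 40.9
position: [0.5852, -0.3192, 0.212]
ee_rot: [-3.14, -0.076, 0.001]
ft_force: [-0.4, 0.3, 0.5]
width: 0.0809
finger_force: 0.0
```

```bash
cat > j.py <<'E'
from h import *
import sys
np.set_printoptions(precision=4,suppress=True)
d=shot("top"); save(d,sys.argv[1])
for n in sys.argv[2:]:
    for q in eyes.silhouettes(d,n)[:1]:
        p=cloud(d,q["region"]); h=np.percentile(p[:,2],97); t=p[p[:,2]>h-.006]; print(n,q["score"],h,(t.max(0)+t.min(0))/2,np.ptp(t,0))
E
python3 j.py top10 jar_clip; python3 w.py
```

```text
jar_clip 0.56 0.14258586115577193 [0.5731 0.0557 0.1413] [0.0514 0.0513 0.0094]
[ 0.5855 -0.3191  0.2123] yaw y 92.7917672321465 0.08136051470242979 [ 0.4476 -0.4159 -0.0302]
```

Call:
apply_moves:
  motion:
    - {"delta_pos":[0,-1,-40],"dr":[0,0,0],"hand":0.95}
    - {"delta_pos":[0,-1,-80],"dr":[0,0,0],"hand":0.95}
    - {"delta_pos":[0,-1,-110],"dr":[0,0,0],"hand":0.95}
    - {"delta_pos":[0,-1,-124],"dr":[0,0,0],"hand":0.95}
    - {"delta_pos":[0,-1,-124],"dr":[0,0,0],"hand":0.95}
    - {"delta_pos":[0,-1,-124],"dr":[0,0,0],"hand":0.4}
    - {"delta_pos":[0,-1,-124],"dr":[0,0,0],"hand":0.4}
    - {"delta_pos":[0,-1,-124],"dr":[0,0,0],"hand":0.4}
    - {"delta_pos":[0,-1,-124],"dr":[0,0,0],"hand":0.4}
    - {"delta_pos":[0,-1,-124],"dr":[0,0,0],"hand":0.4}

```text
clock: 42.25
position: [0.5865, -0.3221, 0.0905]
ee_rot: [3.14, 0.073, 0.005]
ft_force: [-1.3, 1.8, 5.5]
width: 0.0576
finger_force: 64.1
```

Call:
apply_moves:
  motion:
    - {"delta_pos":[0,0,20],"dr":[0,0,0],"hand":0.4}
    - {"delta_pos":[0,0,50],"dr":[0,0,0],"hand":0.4}
    - {"delta_pos":[0,0,60],"dr":[0,0,0],"hand":0.4}
    - {"delta_pos":[0,0,60],"dr":[0,0,0],"hand":0.4}

```text
clock: 42.75
position: [0.5855, -0.3221, 0.1492]
ee_rot: [3.14, 0.073, 0.002]
ft_force: [0.7, 0.5, -5.4]
width: 0.0574
finger_force: 67.0
```

Call:
apply_moves:
  motion:
    - {"delta_pos":[-6,50,0],"dr":[0,0,0],"hand":0.4}
    - {"delta_pos":[-12,100,0],"dr":[0,0,0],"hand":0.4}
    - {"delta_pos":[-18,150,0],"dr":[0,0,0],"hand":0.4}
    - {"delta_pos":[-24,200,0],"dr":[0,0,0],"hand":0.4}
    - {"delta_pos":[-27,232,0],"dr":[0,0,0],"hand":0.4}
    - {"delta_pos":[-27,232,0],"dr":[0,0,0],"hand":0.4}
    - {"delta_pos":[-27,232,-25],"dr":[0,0,0],"hand":0.4}
    - {"delta_pos":[-27,232,-42],"dr":[0,0,0],"hand":0.4}
    - {"delta_pos":[-27,232,-47],"dr":[0,0,0],"hand":0.4}
    - {"delta_pos":[-27,232,-47],"dr":[0,0,0],"hand":0.4}

```text
clock: 44.0
position: [0.5584, -0.0902, 0.1011]
ee_rot: [-3.141, -0.073, 0.0]
ft_force: [0.2, 0.3, -6.2]
width: 0.0578
finger_force: 67.8
```

Call:
apply_moves:
  motion:
    - {"delta_pos":[0,0,-2],"dr":[0,0,0],"hand":0.4}
    - {"delta_pos":[0,0,-3],"dr":[0,0,0],"hand":0.4}
    - {"delta_pos":[0,0,-3],"dr":[0,0,0],"hand":0.4}

```text
clock: 44.38
position: [0.5593, -0.09, 0.0995]
ee_rot: [3.14, 0.074, 0.004]
ft_force: [-0.9, -0.2, 5.3]
width: 0.0575
finger_force: 68.8
```

Call:
apply_moves:
  motion:
    - {"delta_pos":[0,0,1],"dr":[0,0,0],"hand":0.9}
    - {"delta_pos":[0,0,1],"dr":[0,0,0],"hand":0.9}
    - {"delta_pos":[0,0,1],"dr":[0,0,0],"hand":0.9}
    - {"delta_pos":[0,0,30],"dr":[0,0,0],"hand":0.9}
    - {"delta_pos":[0,0,80],"dr":[0,0,0],"hand":0.9}
    - {"delta_pos":[0,0,100],"dr":[0,0,0],"hand":0.9}

```text
clock: 45.12
position: [0.5596, -0.0901, 0.201]
ee_rot: [3.14, 0.074, 0.006]
ft_force: [0.6, 0.8, -0.4]
width: 0.0766
finger_force: 0.0
```

Call:
apply_moves:
  motion:
    - {"delta_pos":[-150,-245,0],"dr":[0,0,0],"hand":0.9}
    - {"delta_pos":[-150,-245,0],"dr":[0,0,0],"hand":0.9}
    - {"delta_pos":[-150,-245,0],"dr":[0,0,0],"hand":0.9}
    - {"delta_pos":[-150,-245,0],"dr":[0,0,0],"hand":0.9}
    - {"delta_pos":[-150,-245,0],"dr":[0,0,0],"hand":0.9}
    - {"delta_pos":[-150,-245,0],"dr":[0,0,0],"hand":0.9}
    - {"delta_pos":[-150,-245,0],"dr":[0,0,0],"hand":0.9}
    - {"delta_pos":[-150,-245,0],"dr":[0,0,0],"hand":0.9}

```text
clock: 46.12
position: [0.4088, -0.3338, 0.1981]
ee_rot: [-3.14, -0.076, 0.0]
ft_force: [-0.4, 0.3, 0.0]
width: 0.0771
finger_force: 0.0
```

```bash
python3 j.py top11 jar_round jar_square; python3 w.py
```

```text
jar_round 0.67 0.14458517661186251 [ 0.559  -0.0876  0.1428] [0.0574 0.0576 0.0083]
jar_square 0.96 0.12619251697615605 [ 0.409  -0.3088  0.2036] [0.0416 0.0921 0.1666]
[ 0.4088 -0.334   0.1982] yaw y 92.77234238721891 0.07701350344843239 [ 0.8614  0.389  -0.6767]
```

Call:
apply_moves:
  motion:
    - {"delta_pos":[0,-1,-40],"dr":[0,0,0],"hand":0.9}
    - {"delta_pos":[0,-1,-80],"dr":[0,0,0],"hand":0.9}
    - {"delta_pos":[0,-1,-110],"dr":[0,0,0],"hand":0.9}
    - {"delta_pos":[0,-1,-125],"dr":[0,0,0],"hand":0.9}
    - {"delta_pos":[0,-1,-125],"dr":[0,0,0],"hand":0.9}
    - {"delta_pos":[0,-1,-125],"dr":[0,0,0],"hand":0.4}
    - {"delta_pos":[0,-1,-125],"dr":[0,0,0],"hand":0.4}
    - {"delta_pos":[0,-1,-125],"dr":[0,0,0],"hand":0.4}
    - {"delta_pos":[0,-1,-125],"dr":[0,0,0],"hand":0.4}
    - {"delta_pos":[0,-1,-125],"dr":[0,0,0],"hand":0.4}

```text
clock: 47.52
position: [0.409, -0.3362, 0.0749]
ee_rot: [3.139, 0.073, 0.003]
ft_force: [0.1, 2.7, 5.8]
width: 0.0552
finger_force: 62.6
```

Call:
apply_moves:
  motion:
    - {"delta_pos":[0,0,20],"dr":[0,0,0],"hand":0.4}
    - {"delta_pos":[0,0,70],"dr":[0,0,0],"hand":0.4}
    - {"delta_pos":[0,0,120],"dr":[0,0,0],"hand":0.4}
    - {"delta_pos":[0,0,120],"dr":[0,0,0],"hand":0.4}
    - {"delta_pos":[0,0,120],"dr":[0,0,0],"hand":0.4}

```text
clock: 48.15
position: [0.4075, -0.3352, 0.1927]
ee_rot: [-3.14, -0.073, 0.001]
ft_force: [0.1, -0.4, -5.8]
width: 0.0556
finger_force: 66.2
```

Call:
apply_moves:
  motion:
    - {"delta_pos":[5,50,0],"dr":[0,0,0],"hand":0.4}
    - {"delta_pos":[10,100,0],"dr":[0,0,0],"hand":0.4}
    - {"delta_pos":[15,150,0],"dr":[0,0,0],"hand":0.4}
    - {"delta_pos":[20,200,0],"dr":[0,0,0],"hand":0.4}
    - {"delta_pos":[25,250,0],"dr":[0,0,0],"hand":0.4}
    - {"delta_pos":[40,300,0],"dr":[0,0,0],"hand":0.4}
    - {"delta_pos":[70,320,0],"dr":[0,0,0],"hand":0.4}
    - {"delta_pos":[106,320,0],"dr":[0,0,0],"hand":0.4}
    - {"delta_pos":[106,320,0],"dr":[0,0,0],"hand":0.4}
    - {"delta_pos":[106,320,0],"dr":[0,0,0],"hand":0.4}

```text
clock: 49.4
position: [0.5123, -0.0157, 0.1913]
ee_rot: [-3.14, -0.074, 0.007]
ft_force: [0.1, -0.3, -5.0]
width: 0.0552
finger_force: 66.7
```

Call:
apply_moves:
  motion:
    - {"delta_pos":[0,0,-30],"dr":[0,0,0],"hand":0.4}
    - {"delta_pos":[0,0,-60],"dr":[0,0,0],"hand":0.4}
    - {"delta_pos":[0,0,-90],"dr":[0,0,0],"hand":0.4}
    - {"delta_pos":[0,0,-103],"dr":[0,0,0],"hand":0.4}
    - {"delta_pos":[0,0,-106],"dr":[0,0,0],"hand":0.4}
    - {"delta_pos":[0,0,-106],"dr":[0,0,0],"hand":0.4}

```text
clock: 50.15
position: [0.5146, -0.0159, 0.0878]
ee_rot: [3.141, 0.073, 0.001]
ft_force: [1.3, -0.1, -4.5]
width: 0.0553
finger_force: 66.7
```

Call:
apply_moves:
  motion:
    - {"delta_pos":[0,0,-2],"dr":[0,0,0],"hand":0.4}
    - {"delta_pos":[0,0,-4],"dr":[0,0,0],"hand":0.4}
    - {"delta_pos":[0,0,-4],"dr":[0,0,0],"hand":0.4}

```text
clock: 50.52
position: [0.515, -0.0158, 0.084]
ee_rot: [3.141, 0.074, 0.003]
ft_force: [1.0, 1.4, 3.7]
width: 0.0554
finger_force: 67.6
```

Contact with the board. I'll release with a limited opening and back away.

Call:
apply_moves:
  motion:
    - {"delta_pos":[0,0,0],"dr":[0,0,0],"hand":0.82}
    - {"delta_pos":[0,0,0],"dr":[0,0,0],"hand":0.82}
    - {"delta_pos":[0,0,0],"dr":[0,0,0],"hand":0.82}
    - {"delta_pos":[0,0,25],"dr":[0,0,0],"hand":0.82}
    - {"delta_pos":[0,0,70],"dr":[0,0,0],"hand":0.82}
    - {"delta_pos":[0,0,120],"dr":[0,0,0],"hand":0.82}
    - {"delta_pos":[-50,-40,170],"dr":[0,0,0],"hand":0.82}
    - {"delta_pos":[-100,-80,220],"dr":[0,0,0],"hand":0.82}
    - {"delta_pos":[-120,-130,240],"dr":[0,0,0],"hand":0.82}
    - {"delta_pos":[-120,-130,240],"dr":[0,0,0],"hand":0.82}

```text
clock: 51.78
position: [0.3933, -0.1475, 0.3252]
ee_rot: [3.139, 0.071, 0.004]
ft_force: [0.9, 1.0, 0.9]
width: 0.0702
finger_force: 0.0
```

```bash
python3 j.py top12 jar_round jar_square jar_clip spice_pan vinegar; python3 w.py
```

```text
jar_round 0.69 0.14475554604164242 [ 0.559  -0.0876  0.1427] [0.0575 0.0577 0.0078]
jar_square 0.91 0.13577451760199843 [ 0.5141 -0.0148  0.134 ] [0.0424 0.0424 0.0083]
jar_clip 0.81 0.14284620353749258 [0.5733 0.0564 0.1409] [0.0513 0.0499 0.0081]
spice_pan 0.91 0.06729773189030297 [0.4908 0.3673 0.0662] [0.1199 0.134  0.0098]
[ 0.3942 -0.1451  0.3224] yaw y 92.71168933798319 0.0698954769526089 [0.297  0.6288 0.5921]
```

View pics/top12.png

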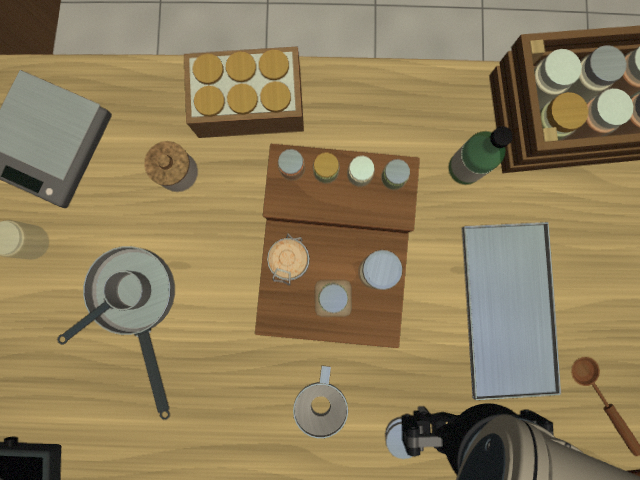

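All jars are back at their pixels from the first picture, (382,270), (333,299) and (288,259). The spice pan sits in the large pan with its handle fanned out, the vinegar bottle has not moved and the gripper is clear.

```bash
python3 -c "
from station import sign_off
print(sign_off())"
```

```text
the job is handed in; nothing more can be done
None
```

I handed the job in at about 52 s, with no verdict shown: the spice pan is nested flat in the large pan with its handle fanned about 66° to one side, all three jars stand upright within about 5 mm of their starting spots, and the vinegar bottle has not moved; the first two tries at gripping the spice pan slipped, shifting it about 14 mm on the stand before the third held.

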